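# Find the full screw box and hang it on the spring balance

### The arm

A 6-joint arm with a two-finger parallel gripper is mounted at the origin on a cart in front of the work surface, level with it; the furniture and walls round the work are solid. World frame = base frame: x ahead of the robot, y to its left, z up, the work surface at z = 0. Lengths are in m, angles in rad, forces in N, time in s.
With the tool pointing down it reaches from about 0.35 to 0.775 m from the base axis. Payload 7.3 kg.
Tool frame: the origin (TCP) lies at the centre of the arm's flange, where the gripper is bolted on; the fingertips stand 178 mm ahead of it and the grasp point (between the pads) lies 159 mm ahead of it; z points along the fingers, y is the line along which they close (so a half turn about z gives the same grasp; the last joint's range is limited). The gripper opens to 92 mm and grips with 3 to 60 N. Pads are 19 mm wide; open, the fingers measure 130 mm over their backs; the gripper's body (75 mm by 190 mm) begins 47 mm behind the grasp point.
Start: joints at [1.144, 0.342, 1.524, -0, 1.275, -0.146], TCP at [0.145, 0.504, 0.405] pointing down, gripper open.
Joint ranges: [-2.53, 2.53], [-0.77, 2.02], [0.04, 2.7], [-1, 4.14], [0.28, 2.66], [-3.11, 3.11]. Speed limits (rad/s): [2.57, 2.57, 3.14, 3.14, 3.14, 3.14].

### API

Orientations are given as [roll, pitch, yaw] about the fixed x, y, z axes, in that order (R = Rz(yaw) Ry(pitch) Rx(roll)).
In Python, from cell import robot gives the robot as it stands.
- The arm moves only by the shell command python3 drive.py FILE [OPENING] [FORCE], which reads ROWS from the file FILE. ROWS is a JSON object whose key "rows" holds a list of rows, 1 to 8 of them, each of 6 numbers: dx, dy, dz in m, then a rotation vector rx, ry, rz in rad; each row shifts and turns the commanded pose from where the row before left it, along the tool's axes as they then stand; what a row does not reach is not made up. A row lasts 1/12 s, in which the tool goes at most 0.0417 m and 0.125 rad, less where a joint would pass 70% of its speed; a pose out of reach is approached as far as the arm can. OPENING is the finger opening in m, set as the command begins (- or left out keeps the last). The fingers move at their own pace and stop on an object; FORCE is the grip in N (left out, the last holds). Time passes only in rows, so rows that do not move let the fingers close. It prints the time, the measured TCP pose, the force, the opening and the grip force at its end. Input that does not fit is refused with a message, and nothing moves.
- robot.observe(): the state, without advancing time (a new reading comes with each control period).
- robot.read_camera(name): name is "scene" or "top"; returns a dict with "image" (420x560x3 uint8, red, green, blue), "fx", "fy", "cx", "cy" (pixels), "k1" (the pictures are not rectified: a ray, as slopes to the right and down, at radius r is drawn at 1 + k1 r^2 times it, then the intrinsics apply), "pose" (4x4, takes a point from camera to world coordinates). Camera axes: x right, y down, z forward; pixel columns grow to the right and rows downward; lengths in m; the calibration is good to about 2 mm. A picture is of the moment at which its call begins. There is no depth.
- robot.hand_in(): hands the job in; it is judged then, once.
The state is a dict: "time": time; "qpos": joint angles; "qvel": joint speeds; "joint_efforts": joint torques, N m; "tool_pos": TCP position; "tool_rot": TCP orientation; "contact_force": force on the tool from outside, world axes, zero at the start; "torque": the same for the moment, N m; "opening": finger opening in m; "grip_force": force on a finger pad.
Only numpy, scipy, OpenCV 4.12 (cv2) and the standard library are available. Lean on these libraries where they do the work, as an engineer would, in place of code of your own. Each camera call takes 0.05 s, during which the arm holds its last target. There are 200 camera calls.

### The job

One of the three closed screw boxes in the tray is full; the other two are nearly empty. Lift them by their handles to find the full one, stand it on the bench clear of the tray and let go of it, then take it by its body and hang it by its handle on the hook of the spring balance; let go and wait until it hangs still. Leave the other two boxes standing in the tray, keep every box upright, and do not disturb the things lying about.

Things in the scene. Friction and masses are not known exactly. Their poses are not given: they have to be found in the camera images.
- box_1: Closed plywood screw box, 140 (x) x 58 (y) x 56 mm (z), one of three alike: one is full, 0.53 to 0.67 kg, the others about 0.24 kg; which one varies. Lid shut and fixed; a fixed bow handle stands on its middle. Origin: centre of the underside, z up. Starts in the left (+y) cell of the tray. Out of the tray its body can be held across the 58 mm near one end, the tool leaning away from the handle.
- box_2: Closed plywood screw box, 140 (x) x 58 (y) x 56 mm (z), one of three alike: one is full, 0.53 to 0.67 kg, the others about 0.24 kg; which one varies. Lid shut and fixed; a fixed bow handle stands on its middle. Origin: centre of the underside, z up. Starts in the middle cell of the tray. Out of the tray its body can be held across the 58 mm near one end, the tool leaning away from the handle.
- box_3: Closed plywood screw box, 140 (x) x 58 (y) x 56 mm (z), one of three alike: one is full, 0.53 to 0.67 kg, the others about 0.24 kg; which one varies. Lid shut and fixed; a fixed bow handle stands on its middle. Origin: centre of the underside, z up. Starts in the right (-y) cell of the tray. Out of the tray its body can be held across the 58 mm near one end, the tool leaning away from the handle.
- handle_1 (a point): Centre of the handle bar of box_1, 102 mm above the underside of the box, 46 mm above its lid. The bar runs along the box's y (across its width); it is 12 mm thick and 36 mm long, between two thin upright legs 41 mm apart (clear).
- handle_2 (a point): Centre of the handle bar of box_2, 102 mm above the underside of the box, 46 mm above its lid. The bar runs along the box's y (across its width); it is 12 mm thick and 36 mm long, between two thin upright legs 41 mm apart (clear).
- handle_3 (a point): Centre of the handle bar of box_3, 102 mm above the underside of the box, 46 mm above its lid. The bar runs along the box's y (across its width); it is 12 mm thick and 36 mm long, between two thin upright legs 41 mm apart (clear).
- tray: Wooden tray fixed on the bench, 164 (x) x 224 (y) mm, walls 42 to 48 mm high, floor 8 mm thick; three cells of 148 x 64 mm at y = +72, 0, -72 mm. The boxes stand in them lengthwise along x, 14 mm apart, so only their handles can be gripped there. Origin: centre of the underside.
- stand: Wooden gallows stand fixed on the bench, carrying a spring balance. Origin: on the bench under the hook; x points from hook to post. Base board 18 mm high, x -37 to +113, y -60 to +60 mm. Post 28 x 45 mm at x = +100 mm; arm above along x at 425 to 455 mm. Balance tube, 35 mm across, over the hook at 300 to 415 mm height. The open side, -x, faces left and towards the robot.
- hook_seat (a point): Where the centre of a hung handle bar rests, on the stand's vertical axis; 201 mm above the bench when empty. The J hook of 6 mm wire lies in the stand's x-z plane, open to -x: tip at x = -27 mm, 26 mm above the seat; shank behind at x up to +24 mm, back on the axis from 79 mm above. A bar along the stand's y enters over the tip with its centre 36 to 50 mm above the seat, then is lowered at x = 0.
- hook (a joint): Dip of the sprung hook in m: 0 empty, grows downward, at most 0.07. Spring 140 N/m, damped: a near-empty box dips it about 17 mm, the full one 37 to 47 mm; the hook settles in about 1 s, a swinging box in 2 to 4 s.
- stain_jar: Bystander: round jar with a pale green lid, 55 mm across, 34 mm high. Origin: centre of the underside.
- chisel: Bystander: chisel with a wooden handle, lying flat, 263 mm long (its y axis), 29 mm wide, 30 mm high, left of the tray. Origin: centre of the underside.
- wax_tin: Bystander: low round tin, 67 mm across, 27 mm high. Origin: centre of the underside.

How it is judged:
On the way:
1. a box lifted out of the tray stands upright on the bench, clear of the tray, let go by the fingers ((((x of box_1 in the frame of tray above 0.14 m or x of box_1 in the frame of tray below -0.14 m or y of box_1 in the frame of tray above 0.14 m or y of box_1 in the frame of tray below -0.14 m) and height (world z) of box_1 between -0.005 and 0.024 m and angle between box_1's own z axis and vertical below 0.1 rad and linear speed of box_1 below 0.02 m/s and contact force between box_1 and the fingers below 0.1 N) or ((x of box_2 in the frame of tray above 0.14 m or x of box_2 in the frame of tray below -0.14 m or y of box_2 in the frame of tray above 0.14 m or y of box_2 in the frame of tray below -0.14 m) and height (world z) of box_2 between -0.005 and 0.024 m and angle between box_2's own z axis and vertical below 0.1 rad and linear speed of box_2 below 0.02 m/s and contact force between box_2 and the fingers below 0.1 N) or ((x of box_3 in the frame of tray above 0.14 m or x of box_3 in the frame of tray below -0.14 m or y of box_3 in the frame of tray above 0.14 m or y of box_3 in the frame of tray below -0.14 m) and height (world z) of box_3 between -0.005 and 0.024 m and angle between box_3's own z axis and vertical below 0.1 rad and linear speed of box_3 below 0.02 m/s and contact force between box_3 and the fingers below 0.1 N))), for 0.2 s.
At the end, for the whole second after the job is handed in: The full box hangs by its handle in the hook (bar within 18 mm of the seat, tilt under 0.25 rad, under 0.04 m/s), its weight alone dipping the hook over 27 mm, at rest (under 0.02 m/s); the other two stand upright and still on the floor of the tray (((distance between handle_1 and hook_seat below 0.018 m and angle between box_1's own z axis and vertical below 0.25 rad and linear speed of box_1 below 0.04 m/s and z of each of box_2, box_3 in the frame of tray below 0.013 m and x of box_2 in the frame of tray between -0.02 and 0.02 m and y of box_2 in the frame of tray between -0.11 and 0.11 m and angle between each of box_2, box_3's own z axis and vertical below 0.1 rad and linear speed of each of box_2, box_3 below 0.02 m/s and x of box_3 in the frame of tray between -0.02 and 0.02 m and y of box_3 in the frame of tray between -0.11 and 0.11 m) or (distance between handle_2 and hook_seat below 0.018 m and angle between box_2's own z axis and vertical below 0.25 rad and linear speed of box_2 below 0.04 m/s and z of each of box_1, box_3 in the frame of tray below 0.013 m and x of box_1 in the frame of tray between -0.02 and 0.02 m and y of box_1 in the frame of tray between -0.11 and 0.11 m and angle between each of box_1, box_3's own z axis and vertical below 0.1 rad and linear speed of each of box_1, box_3 below 0.02 m/s and x of box_3 in the frame of tray between -0.02 and 0.02 m and y of box_3 in the frame of tray between -0.11 and 0.11 m) or (distance between handle_3 and hook_seat below 0.018 m and angle between box_3's own z axis and vertical below 0.25 rad and linear speed of box_3 below 0.04 m/s and z of each of box_1, box_2 in the frame of tray below 0.013 m and x of box_1 in the frame of tray between -0.02 and 0.02 m and y of box_1 in the frame of tray between -0.11 and 0.11 m and angle between each of box_1, box_2's own z axis and vertical below 0.1 rad and linear speed of each of box_1, box_2 below 0.02 m/s and x of box_2 in the frame of tray between -0.02 and 0.02 m and y of box_2 in the frame of tray between -0.11 and 0.11 m)) and value of joint hook above 0.027 m and velocity of joint hook between -0.02 and 0.02 m/s); the robot touches nothing.
It fails at once if a box is tipped by more than 0.6 rad (angle between any of box_1, box_2, box_3's own z axis and vertical above 0.6 rad).
It fails at once if a bystander (jar, chisel or tin) is moved by more than 25 mm (distance of any of stain_jar, chisel, wax_tin from where it was at the start of the episode above 0.025 m).
It also fails if it takes over 72 s, if anything falls off the work surface, if the arm or the gripper's body presses on something with over 40 N, if the wrist force passes 120 N, or if a joint passes its speed limit or range.

## Working session

There is one attempt and no reset: what is moved stays moved. The work goes in short steps, Python scripts to look and compute and a shell command to move; the robot and the scene stay as the last step left them, time stands still between calls to the robot, and variables do not carry over. Pictures are saved under pics/ and viewed, at most 10 in all, crops included, and the job is handed in when it is done.

```bash
ls; mkdir -p pics; python3 - <<'E'
from cell import robot
import cv2,numpy as np
for n in ("scene","top"):
    c=robot.read_camera(n); cv2.imwrite(f"pics/{n}0.png",c["image"][:,:,::-1])
    print(n,c["fx"],c["fy"],c["cx"],c["cy"],c["k1"]); print(np.round(c["pose"],4).tolist())
s=robot.observe(); print(s)
E
```

```text
cell.py
drive.py
pics
scene 427.3801477035022 427.3801477035022 276.4486426812798 212.41518833369108 -0.008837232685276626
[[0.7909, -0.3428, 0.507, -0.0212], [-0.6119, -0.4266, 0.6661, -0.4882], [-0.012, -0.837, -0.5471, 0.7393], [0.0, 0.0, 0.0, 1.0]]
top 436.0570034832566 436.0570034832566 281.2555306134415 206.02546658921682 -0.011909962892534882
[[-0.0151, -0.9991, 0.0391, 0.4578], [-0.9999, 0.0151, 0.0005, 0.2131], [-0.0011, -0.039, -0.9992, 1.444], [0.0, 0.0, 0.0, 1.0]]
{'time': 0.1, 'qpos': array([ 1.14401967e+00,  3.42626811e-01,  1.52494388e+00,  1.27047216e-05,
        1.27537131e+00, -1.46013505e-01]), 'qvel': array([ 0.00111214, -0.00247804, -0.00134666,  0.00029169,  0.00097733,
        0.00117723]), 'joint_efforts': array([ 2.67158015e-03, -4.32004559e+01, -2.44698018e+01,  7.21678580e-02,
        5.25774469e-02, -4.69164002e-05]), 'tool_pos': array([0.14540231, 0.50433095, 0.40412009]), 'tool_rot': array([-3.14025943e+00, -2.08343899e-04,  2.86082566e+00]), 'contact_force': array([ 0.23731958, -0.09478534, -0.65432702]), 'torque': array([ 0.012659  ,  0.01583912, -0.00334752]), 'grip_force': 0.0, 'opening': 0.09194322480843962}
```
View pics/scene0.png

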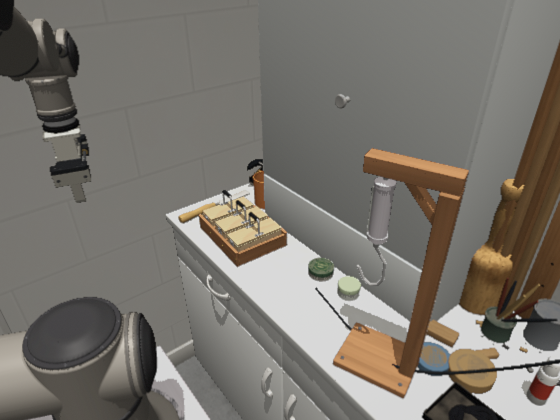

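View pics/top0.png

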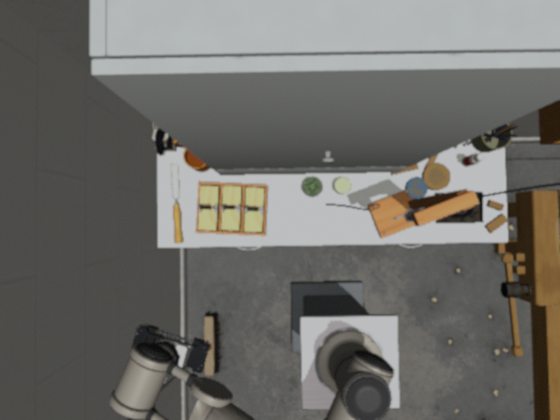

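The scene view shows the tray at about (242,230) with handles near (228,197), (241,204) and (254,216). The hook is at (375,270) and the stand base at (375,358). In the top view the tray is centred near (232,209), the stand base near (398,213), with the green jar lid at (342,185) and the tin at (312,187). Next I'll enlarge the crops.

```bash
cat > h.py <<'E'
import numpy as np, cv2
from cell import robot
def K(c): return np.array([[c["fx"],0,c["cx"]],[0,c["fy"],c["cy"]],[0,0,1.]]), np.array([c["k1"],0,0,0.])
def ray(c,u,v):
    k,d=K(c); p=cv2.undistortPoints(np.array([[[u,v]]],float),k,d)[0,0]
    P=np.array(c["pose"]); r=P[:3,:3]@np.array([p[0],p[1],1]); return P[:3,3],r/np.linalg.norm(r)
def onz(c,u,v,z): o,r=ray(c,u,v); return o+r*(z-o[2])/r[2]
def tri(a,ua,b,ub):
    o1,r1=ray(a,*ua);o2,r2=ray(b,*ub)
    t=np.linalg.lstsq(np.c_[r1,-r2],o2-o1,rcond=None)[0]
    p,q=o1+t[0]*r1,o2+t[1]*r2; return (p+q)/2,np.linalg.norm(p-q)
def proj(c,X):
    k,d=K(c); P=np.linalg.inv(np.array(c["pose"]))
    q=(P[:3,:3]@np.atleast_2d(X).T).T+P[:3,3]
    return cv2.projectPoints(q,np.zeros(3),np.zeros(3),k,d)[0][:,0]
def crop(c,x0,y0,w,h,s,name): cv2.imwrite("pics/"+name,cv2.resize(c["image"][y0:y0+h,x0:x0+w,::-1],None,fx=s,fy=s,interpolation=cv2.INTER_CUBIC))
def cams(): return robot.read_camera("scene"),robot.read_camera("top")
E
python3 - <<'E'
from h import *
s,t=cams()
a=cv2.resize(s["image"][170:270,170:300],None,fx=6,fy=6,interpolation=cv2.INTER_CUBIC)
cv2.imwrite("pics/a.png",a[:,:,::-1])
crop(t,155,150,130,100,6,"b.png")
x=cv2.resize(s["image"][180:400,320:450],None,fx=2.7,fy=2.7,interpolation=cv2.INTER_CUBIC)
y=cv2.resize(t["image"][155:255,325:455],None,fx=3.4,fy=3.4,interpolation=cv2.INTER_CUBIC)
o=np.zeros((600,800,3),np.uint8); o[:x.shape[0],:x.shape[1]]=x; o[:y.shape[0],355:355+y.shape[1]]=y
cv2.imwrite("pics/c.png",o[:,:,::-1])
E
```

View pics/a.png

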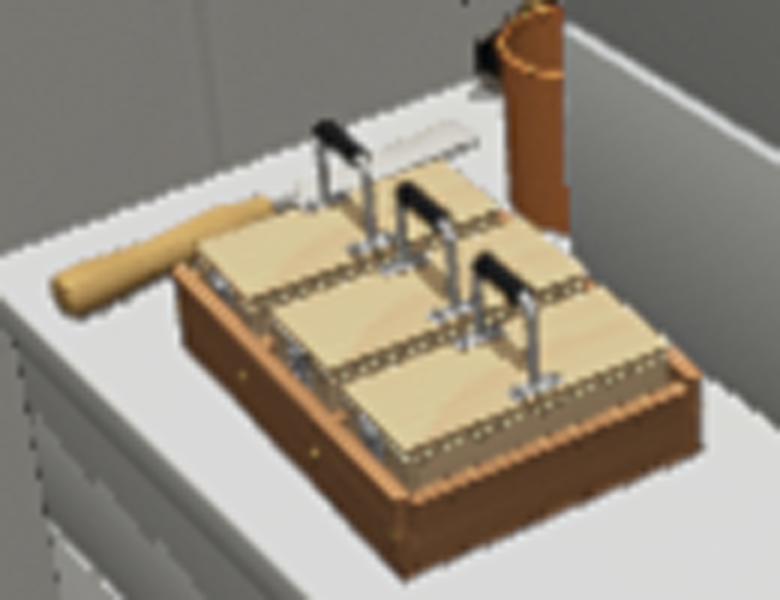

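View pics/b.png

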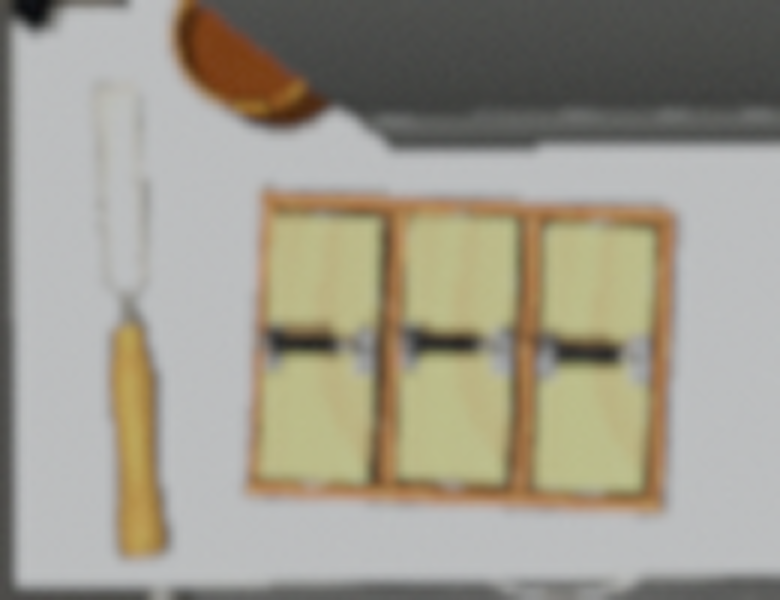

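View pics/c.png

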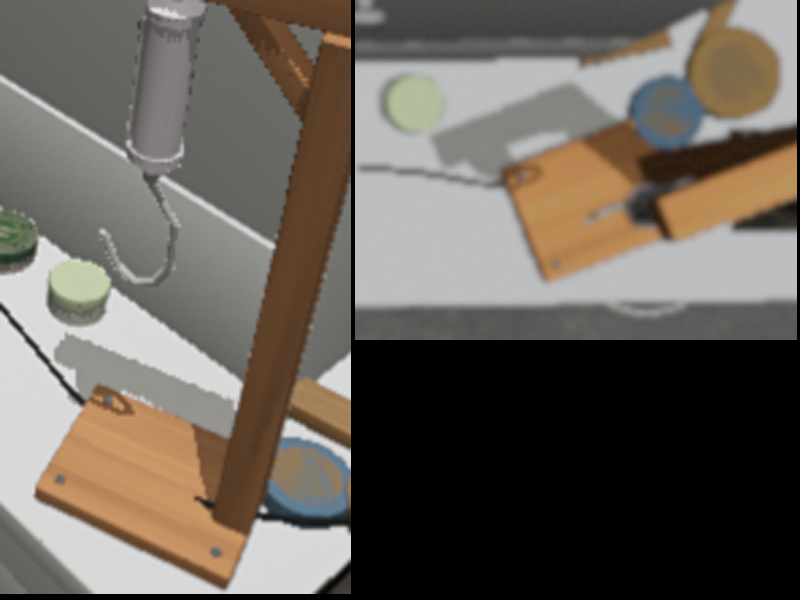

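The crops resolve all three handle bars, the tray corners, the base board corners and the hook tip. I'll triangulate these.

```bash
python3 - <<'E'
from h import *
s,t=cams(); np.set_printoptions(precision=4,suppress=True)
A=lambda x,y:(170+(x+.5)/6-.5,170+(y+.5)/6-.5)
B=lambda x,y:(155+(x+.5)/6-.5,150+(y+.5)/6-.5)
C=lambda x,y:(320+x/2.7-.3,180+y/2.7-.3)
D=lambda x,y:(325+(x-355)/3.4-.3,155+y/3.4-.3)
for n,a,b in [("h1",(342,145),(304,343)),("h2",(426,208),(445,343)),("h3",(505,280),(586,353)),("BL",(180,268),(248,490)),("BR",(405,497),(660,508)),("TR",(700,378),(675,212))]:
    print(n,*tri(s,A(*a),t,B(*b)), onz(t,*B(*b),.11 if n[0]=='h' else .048),onz(s,*A(*a),.11 if n[0]=='h' else .048))
for n,a,b in [("b1",(98,388),(503,172)),("b2",(40,492),(545,281)),("tip",(104,233),(592,217))]:
    print(n,*tri(s,C(*a),t,D(*b)),onz(t,*D(*b),.018),onz(s,*C(*a),.018))
print("b3",onz(s,*C(228,585),.018))
print("jar",onz(t,342,185,.034),"tin",onz(t,312,187,.027))
print("bench front/left",onz(t,300,247,0),onz(t,157,200,0),onz(t,300,170,0))
print("chisel",onz(t,*B(143,552),.02),onz(t,*B(118,85),.01))
for z in(.2,): print("hook bottom",onz(s,*C(145,282),z))
E
```

```text
h1 [0.5108 0.447  0.1093] 0.0010132421563596786 [0.5112 0.4466 0.11  ] [0.5098 0.4462 0.11  ]
h2 [0.5103 0.3746 0.109 ] 0.0003660559506709692 [0.5101 0.3746 0.11  ] [0.5096 0.3731 0.11  ]
h3 [0.5042 0.3026 0.1088] 0.0005803645460810772 [0.5039 0.3027 0.11  ] [0.5035 0.3009 0.11  ]
BL [0.4361 0.4877 0.0481] 0.0009014765804955525 [0.4357 0.488  0.048 ] [0.4365 0.4875 0.048 ]
BR [0.4235 0.2681 0.0478] 0.0014226067604913566 [0.4229 0.2684 0.048 ] [0.4239 0.2674 0.048 ]
TR [0.5807 0.2586 0.0455] 0.0007549759938570176 [0.5808 0.2583 0.048 ] [0.5782 0.2561 0.048 ]
b1 [ 0.5119 -0.0717  0.0155] 0.0006453727213163793 [ 0.5116 -0.0709  0.018 ] [ 0.5104 -0.0733  0.018 ]
b2 [ 0.4068 -0.1117  0.0091] 0.002205520067347199 [ 0.4063 -0.1089  0.018 ] [ 0.4024 -0.1169  0.018 ]
tip [ 0.464  -0.1004  0.2254] 0.004518034768514845 [ 0.467  -0.1556  0.018 ] [0.657  0.0578 0.018 ]
b3 [ 0.4502 -0.2519  0.018 ]
jar [0.5781 0.0158 0.034 ] tin [0.5736 0.1127 0.027 ]
bench front/left [0.3779 0.154  0.    ] [0.5405 0.626  0.    ] [0.6331 0.1497 0.    ]
chisel [0.4025 0.5509 0.02  ] [0.6591 0.5655 0.01  ]
hook bottom [ 0.47   -0.1324  0.2   ]
```

Measured bar heights are 0.109 m against an expected 0.110, and the hook tip is 0.225 against 0.227, so they agree. From these I get tray yaw ≈ -0.055, hook axis ≈ (0.472, -0.126) and stand yaw ≈ -1.21. First I turn the tool so the fingers close along box x, then work out the approach.

```bash
cat >> h.py <<'E'
from scipy.spatial.transform import Rotation as R
GP=.159
def to(gp,rpy):
    "tool-axes shift taking the grasp point to gp, then rotvec to rpy"
    s=robot.observe(); r=R.from_euler('xyz',s["tool_rot"]); T=R.from_euler('xyz',rpy)
    tcp=np.array(gp)-GP*T.as_matrix()[:,2]
    print("shift first (old axes)",np.round(r.inv().apply(tcp-s["tool_pos"]),4),"rotvec",np.round((r.inv()*T).as_rotvec(),3),
      "| shift after turn",np.round(T.inv().apply(tcp-s["tool_pos"]),4))
def st():
    s=robot.observe(); r=R.from_euler('xyz',s["tool_rot"]); np.set_printoptions(precision=4,suppress=True)
    print("t%.1f"%s["time"],"gp",s["tool_pos"]+GP*r.as_matrix()[:,2],"rpy",s["tool_rot"],"F",s["contact_force"],"M",s["torque"],"open %.4f grip %.1f"%(s["opening"],s["grip_force"]),"q",s["qpos"])
E
echo '{"rows": [[0, 0, 0, 0, 0, 0.125], [0, 0, 0, 0, 0, 0.125], [0, 0, 0, 0, 0, 0.125], [0, 0, 0, 0, 0, 0.125], [0, 0, 0, 0, 0, 0.125], [0, 0, 0, 0, 0, 0.125], [0, 0, 0, 0, 0, 0.125], [0, 0, 0, 0, 0, 0.125]]}' > path.dat && python3 drive.py path.dat 0.06
echo '{"rows": [[0, 0, 0, 0, 0, 0.115], [0, 0, 0, 0, 0, 0.115], [0, 0, 0, 0, 0, 0.115]]}' > path.dat && python3 drive.py path.dat
python3 -c "
from h import *
st();to([.5108,.447,.18],[3.1416,0,1.516])"
```

```text
time: 0.97
tool_pos: [0.1455, 0.5044, 0.4047]
tool_rot: [-3.142, 0.0, 1.855]
contact_force: [-0.1, -0.1, -0.5]
opening: 0.0601
grip_force: 0.0
time: 1.22
tool_pos: [0.1454, 0.5044, 0.4046]
tool_rot: [-3.142, 0.0, 1.51]
contact_force: [-1.1, -0.1, -0.2]
opening: 0.06
grip_force: 0.0
t1.2 gp [0.1454 0.5044 0.2456] rpy [-3.1415  0.0001  1.5101] F [-1.0578 -0.0612 -0.2049] M [-0.1113  0.0589 -0.0264] open 0.0600 grip 0.0 q [1.144  0.3421 1.5242 0.     1.2754 1.2047]
shift first (old axes) [-0.0352  0.3682  0.0656] rotvec [-0.     0.    -0.006] | shift after turn [-0.0373  0.368   0.0656]
```

```bash
echo '{"rows": [[-0.004, 0.04, 0, 0, 0, 0], [-0.004, 0.04, 0, 0, 0, 0], [-0.004, 0.04, 0, 0, 0, 0], [-0.004, 0.04, 0, 0, 0, 0], [-0.004, 0.04, 0, 0, 0, 0], [-0.004, 0.04, 0, 0, 0, 0], [-0.004, 0.04, 0, 0, 0, 0], [-0.004, 0.04, 0.02, 0, 0, 0]]}' > path.dat && python3 drive.py path.dat
echo '{"rows": [[-0.003, 0.038, 0.02, 0, 0, 0], [0, 0.01, 0.025, 0, 0, 0], [0, 0, 0, 0, 0, 0]]}' > path.dat && python3 drive.py path.dat
python3 -c "
from h import *
st();to([.5108,.447,.108],[3.1416,0,1.516])"
```

```text
time: 1.88
tool_pos: [0.463, 0.4549, 0.3896]
tool_rot: [3.136, -0.005, 1.515]
contact_force: [0.6, 0.6, 0.1]
opening: 0.0601
grip_force: 0.0
time: 2.13
tool_pos: [0.5092, 0.4478, 0.3352]
tool_rot: [-3.135, 0.006, 1.512]
contact_force: [0.2, -0.7, -1.2]
opening: 0.06
grip_force: 0.0
t2.1 gp [0.508  0.4469 0.1762] rpy [-3.1347  0.0061  1.512 ] F [ 0.2075 -0.7189 -1.1612] M [-0.094   0.0926  0.0311] open 0.0600 grip 0.0 q [ 0.6086  0.6826  1.1421 -0.0005  1.3261  0.6675]
shift first (old axes) [-0.0003  0.0021  0.0682] rotvec [-0.007  0.006 -0.004] | shift after turn [-0.0008  0.0017  0.0682]
```

```bash
echo '{"rows": [[0, 0.001, 0.03, 0, 0, 0], [0, 0, 0.025, 0, 0, 0], [0, 0, 0.013, 0, 0, 0], [0, 0, 0, 0, 0, 0], [0, 0, 0, 0, 0, 0]]}' > path.dat && python3 drive.py path.dat
echo '{"rows": [[0, 0, 0, 0, 0, 0], [0, 0, 0, 0, 0, 0], [0, 0, 0, 0, 0, 0], [0, 0, 0, 0, 0, 0], [0, 0, 0, 0, 0, 0], [0, 0, 0, 0, 0, 0], [0, 0, 0, 0, 0, 0], [0, 0, 0, 0, 0, 0]]}' > path.dat && python3 drive.py path.dat 0 40
python3 -c "
from h import *
st()"
```

```text
time: 2.55
tool_pos: [0.5071, 0.4504, 0.2745]
tool_rot: [-3.141, 0.0, 1.517]
contact_force: [-0.0, -0.5, 0.2]
opening: 0.0604
grip_force: 0.0
time: 3.22
tool_pos: [0.5091, 0.4496, 0.2745]
tool_rot: [3.138, -0.001, 1.516]
contact_force: [8.8, -1.4, -0.9]
opening: 0.0112
grip_force: 18.5
t3.2 gp [0.5097 0.4497 0.1155] rpy [ 3.1376 -0.0009  1.5156] F [ 8.7792 -1.4443 -0.8912] M [-0.3009 -0.8266 -0.071 ] open 0.0112 grip 18.5 q [ 0.6111  0.7342  1.2169 -0.0019  1.1867  0.667 ]
```

```bash
echo '{"rows": [[0, 0.002, 0, 0, 0, 0], [0, 0, 0, 0, 0, 0], [0, 0, -0.008, 0, 0, 0], [0, 0, -0.008, 0, 0, 0], [0, 0, -0.008, 0, 0, 0], [0, 0, 0, 0, 0, 0], [0, 0, 0, 0, 0, 0], [0, 0, 0, 0, 0, 0]]}' > path.dat && python3 drive.py path.dat
echo '{"rows": [[0, 0, 0, 0, 0, 0], [0, 0, 0, 0, 0, 0], [0, 0, 0, 0, 0, 0], [0, 0, 0, 0, 0, 0]]}' > path.dat && python3 drive.py path.dat
python3 -c "
from h import *
st()"
```

```text
time: 3.88
tool_pos: [0.5099, 0.4497, 0.2978]
tool_rot: [3.141, -0.0, 1.516]
contact_force: [1.9, -0.4, -4.3]
opening: 0.011
grip_force: 40.0
time: 4.22
tool_pos: [0.5099, 0.4497, 0.2975]
tool_rot: [-3.141, 0.0, 1.516]
contact_force: [1.1, 0.5, -6.1]
opening: 0.0106
grip_force: 40.0
t4.2 gp [0.5098 0.4497 0.1385] rpy [-3.1412  0.0002  1.5157] F [ 1.0879  0.459  -6.1203] M [-0.0177 -0.1177 -0.0151] open 0.0106 grip 40.0 q [0.6101 0.7149 1.1875 0.0001 1.2396 0.6651]
```

```bash
echo '{"rows": [[0, 0, 0, 0, 0, 0], [0, 0, 0, 0, 0, 0], [0, 0, 0, 0, 0, 0]]}' > path.dat && python3 drive.py path.dat; echo '{"rows": [[0, 0, 0, 0, 0, 0], [0, 0, 0, 0, 0, 0], [0, 0, 0, 0, 0, 0]]}' > path.dat && python3 drive.py path.dat
python3 -c "
from h import *
c=cams();crop(c[0],170,150,130,100,6,'d.png')"
```

```text
time: 4.47
tool_pos: [0.5098, 0.4497, 0.2977]
tool_rot: [-3.141, 0.0, 1.516]
contact_force: [0.6, 0.3, -5.8]
opening: 0.0105
grip_force: 40.0
time: 4.72
tool_pos: [0.5098, 0.4497, 0.2977]
tool_rot: [-3.141, 0.0, 1.516]
contact_force: [0.1, 0.4, -5.9]
opening: 0.011
grip_force: 40.0
```

View pics/d.png

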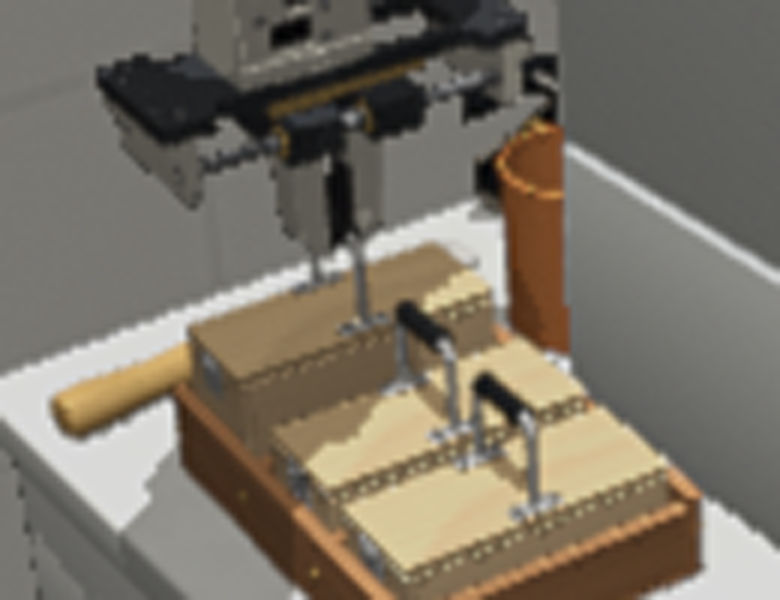

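Box_1 weighs about 5.9 N, roughly 0.6 kg, so it is the full one. The picture shows it lifted level and clear at about (340,340) in the crop, with the other two still seated. The wide side of the gripper body lies along the closing direction. I'll raise it above the other handles, then carry it right.

```bash
echo '{"rows": [[0, 0, -0.01, 0, 0, 0], [0, 0, -0.02, 0, 0, 0], [0, 0, -0.02, 0, 0, 0], [0, 0, -0.025, 0, 0, 0], [0, 0, -0.025, 0, 0, 0], [0, 0, -0.02, 0, 0, 0], [0, 0, -0.01, 0, 0, 0], [0, 0, 0, 0, 0, 0]]}' > path.dat && python3 drive.py path.dat - 50
python3 - <<'E'
from h import *
st();to([.455,.08,.26],[3.1416,0,.358])
from scipy.optimize import least_squares
D=np.array([[.3421,1.5242,.5249,.4046],[.6826,1.1421,.6781,.3352],[.7149,1.1875,.6799,.2975],[.7342,1.2169,.6792,.2745]])
s=robot.observe();p=s["tool_pos"];D=np.vstack([D,[*s["qpos"][1:3],np.hypot(p[0],p[1]),p[2]]])
f=lambda x:np.r_[x[0]+x[1]*np.sin(D[:,0])+x[2]*np.sin(D[:,0]+D[:,1])-D[:,2], x[3]+x[1]*np.cos(D[:,0])+x[2]*np.cos(D[:,0]+D[:,1])-D[:,3]]
o=least_squares(f,[0,.45,.4,.1]);print(o.x,o.fun)
E
```

```text
time: 5.48
tool_pos: [0.5098, 0.4497, 0.4315]
tool_rot: [3.137, -0.004, 1.516]
contact_force: [1.1, 0.7, -5.7]
opening: 0.0105
grip_force: 50.0
t5.5 gp [0.5106 0.4503 0.2725] rpy [ 3.1369 -0.0038  1.5159] F [ 1.0511  0.6627 -5.7271] M [-0.0818  0.0172 -0.0291] open 0.0105 grip 50.0 q [0.6102 0.6274 0.982  0.0001 1.5262 0.6651]
shift first (old axes) [-0.3722 -0.0345  0.0109] rotvec [ 0.002 -0.006  1.158] | shift after turn [-0.1809  0.3271  0.0125]
[-0.0042  0.4999  0.3801  0.0434] [ 0.0023  0.001   0.003   0.0045 -0.0107 -0.001   0.0006 -0.0004 -0.0011
  0.0019]
```

```bash
echo '{"rows": [[-0.015, -0.001, 0, 0, 0, 0], [-0.03, -0.003, 0, 0, 0, 0], [-0.038, -0.004, 0, 0, 0, 0], [-0.038, -0.004, 0, 0, 0, 0], [-0.038, -0.004, 0, 0, 0, 0], [-0.038, -0.004, 0, 0, 0, 0], [-0.038, -0.004, 0, 0, 0, 0], [-0.038, -0.004, 0, 0, 0, 0]]}' > path.dat && python3 drive.py path.dat
echo '{"rows": [[-0.038, -0.004, 0, 0, 0, 0], [-0.03, -0.003, 0, 0, 0, 0], [-0.02, 0, 0, 0, 0, 0.06], [-0.01, 0, 0, 0, 0, 0.1], [0, 0, 0, 0, 0, 0.1], [0, 0, 0, 0, 0, 0.1], [0, 0, 0, 0, 0, 0.1], [0, 0, 0, 0, 0, 0.1]]}' > path.dat && python3 drive.py path.dat
echo '{"rows": [[0, 0, 0, 0, 0, 0.1], [0, 0, 0, 0, 0, 0.1], [0, 0, 0, 0, 0, 0.1], [0, 0, 0, 0, 0, 0.1], [0, 0, 0, 0, 0, 0.1], [0, 0, 0, 0, 0, 0.08], [0, 0, 0, 0, 0, 0.02], [0, 0, 0, 0, 0, 0]]}' > path.dat && python3 drive.py path.dat
python3 -c "
from h import *
st();to([.455,.08,.115],[3.1416,0,.358])"
```

```text
time: 6.15
tool_pos: [0.4658, 0.177, 0.4265]
tool_rot: [-3.139, 0.001, 1.516]
contact_force: [1.5, -0.2, -5.6]
opening: 0.0103
grip_force: 50.0
time: 6.82
tool_pos: [0.4535, 0.081, 0.4266]
tool_rot: [-3.14, 0.001, 0.95]
contact_force: [-0.1, -0.1, -5.7]
opening: 0.0106
grip_force: 50.0
time: 7.48
tool_pos: [0.4536, 0.0812, 0.427]
tool_rot: [-3.141, 0.002, 0.357]
contact_force: [0.2, 0.6, -6.3]
opening: 0.0103
grip_force: 50.0
t7.5 gp [0.4534 0.0813 0.268 ] rpy [-3.1409  0.0016  0.3568] F [ 0.2212  0.6194 -6.2761] M [-0.0873  0.1963 -0.0308] open 0.0103 grip 50.0 q [0.0106 0.2059 1.6499 0.0001 1.2875 1.2247]
shift first (old axes) [0.0011 0.0018 0.153 ] rotvec [-0.001  0.002 -0.001] | shift after turn [0.0008 0.0016 0.153 ]
```

```bash
echo '{"rows": [[0, 0, 0.015, 0, 0, 0], [0, 0, 0.03, 0, 0, 0], [0, 0, 0.035, 0, 0, 0], [0, 0, 0.03, 0, 0, 0], [0, 0, 0.02, 0, 0, 0], [0, 0, 0.012, 0, 0, 0], [0, 0, 0.006, 0, 0, 0], [0, 0, 0, 0, 0, 0]]}' > path.dat && python3 drive.py path.dat
echo '{"rows": [[0, 0, 0.003, 0, 0, 0], [0, 0, 0.003, 0, 0, 0], [0, 0, 0, 0, 0, 0], [0, 0, 0, 0, 0, 0]]}' > path.dat && python3 drive.py path.dat
python3 -c "
from h import *
st()"
```

```text
time: 8.15
tool_pos: [0.4536, 0.0812, 0.2786]
tool_rot: [-3.141, 0.003, 0.357]
contact_force: [0.2, 0.5, -5.4]
opening: 0.0107
grip_force: 50.0
time: 8.48
tool_pos: [0.4541, 0.0813, 0.2743]
tool_rot: [3.141, -0.001, 0.356]
contact_force: [-1.0, -0.6, -6.0]
opening: 0.0108
grip_force: 50.0
t8.5 gp [0.4543 0.0813 0.1153] rpy [ 3.1413 -0.001   0.3561] F [-1.0031 -0.5771 -5.9936] M [-0.0725  0.1652  0.0273] open 0.0108 grip 50.0 q [0.0107 0.3876 1.8721 0.0001 0.8809 1.2254]
```

```bash
echo '{"rows": [[0, 0, 0.003, 0, 0, 0], [0, 0, 0.003, 0, 0, 0], [0, 0, 0, 0, 0, 0], [0, 0, 0, 0, 0, 0]]}' > path.dat && python3 drive.py path.dat
echo '{"rows": [[0, 0, 0.002, 0, 0, 0], [0, 0, 0, 0, 0, 0], [0, 0, 0, 0, 0, 0]]}' > path.dat && python3 drive.py path.dat
```

```text
time: 8.82
tool_pos: [0.4539, 0.0813, 0.2676]
tool_rot: [-3.141, 0.0, 0.356]
contact_force: [0.9, -0.2, -5.4]
opening: 0.0103
grip_force: 50.0
time: 9.07
tool_pos: [0.4541, 0.0814, 0.2661]
tool_rot: [-3.142, -0.001, 0.356]
contact_force: [-0.4, 1.5, -2.5]
opening: 0.0107
grip_force: 50.0
```

Touching down. I release and raise.

```bash
echo '{"rows": [[0, 0, 0.001, 0, 0, 0], [0, 0, 0, 0, 0, 0], [0, 0, 0, 0, 0, 0]]}' > path.dat && python3 drive.py path.dat
echo '{"rows": [[0, 0, 0, 0, 0, 0], [0, 0, 0, 0, 0, 0], [0, 0, 0, 0, 0, 0], [0, 0, 0, 0, 0, 0], [0, 0, 0, 0, 0, 0], [0, 0, 0, 0, 0, 0]]}' > path.dat && python3 drive.py path.dat 0.06
echo '{"rows": [[0, 0, -0.02, 0, 0, 0], [0, 0, -0.04, 0, 0, 0], [0, 0, -0.04, 0, 0, 0], [0, 0, -0.02, 0, 0, 0], [0, 0, -0.02, 0, 0, 0], [0, 0, 0, 0, 0, 0]]}' > path.dat && python3 drive.py path.dat
python3 - <<'E'
from h import *
st()
s,t=cams()
x=cv2.resize(s["image"][215:335,270:390],None,fx=4,fy=4,interpolation=cv2.INTER_CUBIC)
y=cv2.resize(t["image"][165:265,300:380],None,fx=4,fy=4,interpolation=cv2.INTER_CUBIC)
o=np.zeros((600,800,3),np.uint8); o[:480,:480]=x; o[:400,480:]=y
cv2.imwrite("pics/e.png",o[:,:,::-1])
E
```

```text
time: 9.32
tool_pos: [0.4541, 0.0814, 0.266]
tool_rot: [3.141, -0.001, 0.356]
contact_force: [-5.0, 1.8, 9.5]
opening: 0.0106
grip_force: 50.0
time: 9.82
tool_pos: [0.454, 0.0812, 0.2647]
tool_rot: [3.142, -0.0, 0.356]
contact_force: [0.1, 0.0, 0.4]
opening: 0.0464
grip_force: 0.0
time: 10.32
tool_pos: [0.4546, 0.0813, 0.4087]
tool_rot: [3.139, -0.007, 0.356]
contact_force: [0.8, -0.4, 0.7]
opening: 0.0602
grip_force: 0.0
t10.3 gp [0.4558 0.0813 0.2497] rpy [ 3.139  -0.0073  0.3558] F [ 0.8399 -0.3591  0.7443] M [-0.0883  0.1113  0.0366] open 0.0602 grip 0.0 q [0.0107 0.2207 1.6831 0.0001 1.23   1.2256]
```

View pics/e.png

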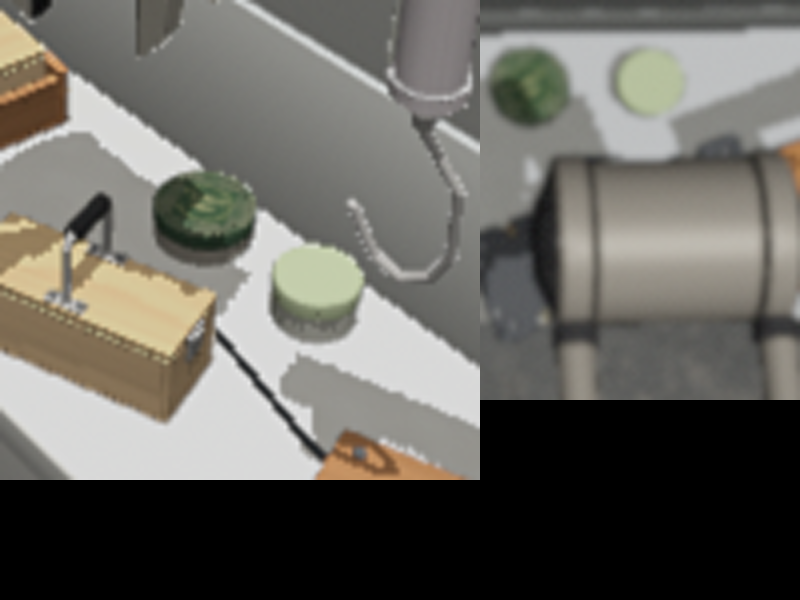

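The box stands upright on the bench, with its bar at crop (88,215) and lid corners at (168,357) and (215,293). The top view is blocked by the arm. I'll compute the pose from these pixels.

```bash
python3 - <<'E'
from h import *
s=robot.read_camera("scene"); np.set_printoptions(precision=4,suppress=True)
E=lambda x,y:(270+(x+.5)/4-.5,215+(y+.5)/4-.5)
print("bar",onz(s,*E(88,215),.102))
a,b,c=[onz(s,*E(*p),.056) for p in((168,357),(215,293),(0,288))]
print(a,b,c,"yaw from long",np.arctan2(*(a-c)[1::-1]),"short",np.arctan2(*(b-a)[1::-1])-np.pi/2,np.linalg.norm(b-a))
u=np.array([np.cos(-1.213),np.sin(-1.213)]);print("centre",(a+b)[:2]/2-.07*u)
# lean grasp: tool z tilts toward +box x; tool y along box y
def pose(yaw,lean):
    zx=np.array([np.cos(yaw)*np.sin(lean),np.sin(yaw)*np.sin(lean),-np.cos(lean)])
    for sg in(1,-1):
        y=sg*np.array([-np.sin(yaw),np.cos(yaw),0]); x=np.cross(y,zx); T=R.from_matrix(np.c_[x,y,zx])
        print(sg,"rpy",T.as_euler('xyz'))
        cen=np.array([.455,.081,0]); g=cen+np.array([np.cos(yaw),np.sin(yaw),0])*-.05+[0,0,.036]
        to(g,T.as_euler('xyz')); print("tcp",g-.159*zx, "pre-shift",)
pose(-1.213,.7)
E
```

```text
bar [0.4541 0.0824 0.102 ]
[0.4473 0.0044 0.056 ] [0.5021 0.0255 0.056 ] [0.4079 0.1057 0.056 ] yaw from long -1.200058107837172 short -1.2029514384562907 0.05875294349521784
centre [0.4502 0.0805]
1 rpy [3.1416 0.7    1.9286]
shift first (old axes) [ 0.0011 -0.1517  0.2464] rotvec [-0.55  -0.547 -1.502] | shift after turn [0.2748 0.0011 0.0906]
tcp [0.4016 0.2238 0.1576] pre-shift
-1 rpy [ 3.1416 -0.7    -1.213 ]
shift first (old axes) [ 0.0011 -0.1517  0.2464] rotvec [-0.547  0.549  1.499] | shift after turn [-0.2748 -0.0011  0.0906]
tcp [0.4016 0.2238 0.1576] pre-shift
```

The pose estimates agree: box centre ≈ (0.454, 0.081), yaw ≈ -1.21. Next I turn -1.57 about the tool axis, back off toward the far end, and lean 0.7 while high.

```bash
echo '{"rows": [[0, 0, 0, 0, 0, -0.12], [0, 0, 0, 0, 0, -0.12], [0, 0, 0, 0, 0, -0.12], [0, 0, 0, 0, 0, -0.12], [0, 0, 0, 0, 0, -0.12], [0, 0, 0, 0, 0, -0.12], [0, 0, 0, 0, 0, -0.12], [0, 0, 0, 0, 0, -0.12]]}' > path.dat && python3 drive.py path.dat 0.092
echo '{"rows": [[0, 0, 0, 0, 0, -0.12], [0, 0, 0, 0, 0, -0.12], [0, 0, 0, 0, 0, -0.12], [0, 0, 0, 0, 0, -0.12], [0, 0, 0, 0, 0, -0.12], [0.03, 0, 0, 0, 0, 0], [0.04, 0, 0, 0, 0, 0], [0.04, 0, 0, 0, 0, 0]]}' > path.dat && python3 drive.py path.dat
echo '{"rows": [[0.04, 0, 0, 0, 0, 0], [0, 0, 0, 0, -0.12, 0], [0, 0, 0, 0, -0.12, 0], [0, 0, 0, 0, -0.12, 0], [0, 0, 0, 0, -0.12, 0], [0, 0, 0, 0, -0.12, 0], [0, 0, 0, 0, -0.1, 0], [0, 0, 0, 0, 0, 0]]}' > path.dat && python3 drive.py path.dat
python3 -c "
from h import *
st();to([.4362,.128,.14],[3.1416,.7,1.9286])"
```

```text
time: 11.13
tool_pos: [0.4538, 0.0812, 0.403]
tool_rot: [-3.138, 0.001, 1.322]
contact_force: [0.5, 0.3, 0.9]
opening: 0.0917
grip_force: 0.0
time: 11.8
tool_pos: [0.4163, 0.1852, 0.403]
tool_rot: [-3.138, -0.0, 1.913]
contact_force: [0.4, 0.4, 0.0]
opening: 0.0919
grip_force: 0.0
time: 12.47
tool_pos: [0.4028, 0.223, 0.4024]
tool_rot: [-3.135, 0.705, 1.922]
contact_force: [-1.0, 0.1, -0.3]
opening: 0.0921
grip_force: 0.0
t12.5 gp [0.4372 0.1259 0.2813] rpy [-3.1348  0.7045  1.9224] F [-0.955   0.051  -0.2632] M [ 0.3431  0.2392 -0.0136] open 0.0921 grip 0.0 q [ 0.5331  0.3006  1.6902 -0.7058  1.3716  0.4088]
shift first (old axes) [ 0.0925 -0.0013  0.1062] rotvec [-0.011  0.005 -0.005] | shift after turn [ 0.0921 -0.002   0.1066]
```

```bash
echo '{"rows": [[0, 0, 0, 0, 0.1, 0], [0, 0, 0, 0, 0, 0]]}' > path.dat && python3 drive.py path.dat
python3 -c "
from h import *
st();to([.4365,.1283,.036],[3.1416,.6,1.93])"
```

```text
time: 12.63
tool_pos: [0.4032, 0.2226, 0.4038]
tool_rot: [-3.14, 0.593, 1.917]
contact_force: [0.7, -0.4, 0.8]
opening: 0.092
grip_force: 0.0
t12.6 gp [0.4331 0.1389 0.272 ] rpy [-3.1398  0.593   1.9172] F [ 0.742  -0.383   0.7841] M [ 0.228   0.125  -0.0015] open 0.0920 grip 0.0 q [ 0.5062  0.282   1.6841 -0.6034  1.3329  0.3541]
shift first (old axes) [ 0.1238 -0.0015  0.2019] rotvec [-0.009 -0.007 -0.011] | shift after turn [ 0.1252 -0.002   0.201 ]
```

```bash
echo '{"rows": [[0.015, 0, 0.024, 0, 0, -0.011], [0.02, 0, 0.033, 0, 0, 0], [0.02, 0, 0.033, 0, 0, 0], [0.02, 0, 0.033, 0, 0, 0], [0.015, 0, 0.024, 0, 0, 0], [0.01, 0, 0.016, 0, 0, 0], [0, 0, 0, 0, 0, 0]]}' > path.dat && python3 drive.py path.dat
python3 -c "
from h import *
st();to([.4365,.1283,.036],[3.1416,.6,1.93])"
```

```text
time: 13.22
tool_pos: [0.4045, 0.2121, 0.2101]
tool_rot: [-3.125, 0.6, 1.933]
contact_force: [0.1, 0.3, 0.4]
opening: 0.0917
grip_force: 0.0
t13.2 gp [0.4338 0.1272 0.0789] rpy [-3.1246  0.6002  1.9334] F [0.1386 0.3227 0.439 ] M [ 0.1917  0.189  -0.0294] open 0.0917 grip 0.0 q [ 0.4868  0.5603  1.9094 -0.7649  0.9376  0.678 ]
shift first (old axes) [0.0243 0.0011 0.0353] rotvec [-0.015  0.     0.003] | shift after turn [0.0243 0.0005 0.0353]
```

```bash
echo '{"rows": [[0.009, 0.001, 0.013, -0.008, 0, 0], [0.009, 0, 0.013, 0, 0, 0], [0.006, 0, 0.009, 0, 0, 0], [0, 0, 0, 0, 0, 0], [0, 0, 0, 0, 0, 0]]}' > path.dat && python3 drive.py path.dat
python3 -c "
from h import *
st();to([.4365,.1283,.036],[3.1416,.6,1.93])"
```

```text
time: 13.63
tool_pos: [0.4066, 0.2135, 0.1718]
tool_rot: [3.142, 0.6, 1.929]
contact_force: [-0.2, 0.2, 0.2]
opening: 0.0916
grip_force: 0.0
t13.6 gp [0.4381 0.1294 0.0406] rpy [3.1415 0.6003 1.9293] F [-0.2202  0.1664  0.1554] M [0.2421 0.094  0.0017] open 0.0916 grip 0.0 q [ 0.488   0.6352  1.9265 -0.8292  0.8627  0.7739]
shift first (old axes) [ 0.0022 -0.0019  0.004 ] rotvec [-0.     0.    -0.001] | shift after turn [ 0.0022 -0.0019  0.004 ]
```

```bash
echo '{"rows": [[0.002, -0.001, 0.003, 0, 0, 0], [0, 0, 0, 0, 0, 0], [0, 0, 0, 0, 0, 0], [0, 0, 0, 0, 0, 0], [0, 0, 0, 0, 0, 0], [0, 0, 0, 0, 0, 0]]}' > path.dat && python3 drive.py path.dat 0.03 20
echo '{"rows": [[0, 0, 0, 0, 0, 0], [0, 0, 0, 0, 0, 0], [0, 0, 0, 0, 0, 0], [0, 0, 0, 0, 0, 0]]}' > path.dat && python3 drive.py path.dat 0.03 60
python3 -c "
from h import *
st()"
```

```text
time: 14.13
tool_pos: [0.4054, 0.2131, 0.168]
tool_rot: [3.141, 0.6, 1.929]
contact_force: [0.1, 0.7, 1.0]
opening: 0.0579
grip_force: 20.0
time: 14.47
tool_pos: [0.4054, 0.2131, 0.168]
tool_rot: [3.141, 0.6, 1.929]
contact_force: [-2.4, 1.9, 5.6]
opening: 0.0575
grip_force: 59.9
t14.5 gp [0.4369 0.129  0.0368] rpy [3.1413 0.6003 1.9289] F [-2.3969  1.9385  5.5733] M [-0.0836  0.5973 -0.4106] open 0.0575 grip 59.9 q [ 0.4886  0.6416  1.9312 -0.836   0.8555  0.7853]
```

```bash
echo '{"rows": [[-0.006, 0, -0.008, 0, 0, 0], [-0.008, 0, -0.012, 0, 0, 0], [-0.011, 0, -0.0165, 0, 0, 0], [-0.011, 0, -0.0165, 0, 0, 0], [-0.008, 0, -0.012, 0, 0, 0], [-0.006, 0, -0.008, 0, 0, 0], [0, 0, 0, 0, 0, 0], [0, 0, 0, 0, 0, 0]]}' > path.dat && python3 drive.py path.dat
python3 - <<'E'
from h import *
st()
s,t=cams()
crop(s,230,150,200,150,4,"f.png")
E
```

```text
time: 15.13
tool_pos: [0.4054, 0.213, 0.2562]
tool_rot: [3.14, 0.599, 1.928]
contact_force: [-0.5, -0.3, -6.9]
opening: 0.0577
grip_force: 59.9
t15.1 gp [0.4369 0.1291 0.1248] rpy [3.1404 0.599  1.9284] F [-0.5161 -0.3106 -6.8588] M [ 1.0519  0.4305 -0.0163] open 0.0577 grip 59.9 q [ 0.4881  0.4762  1.8785 -0.7213  1.0098  0.5943]
```

View pics/f.png

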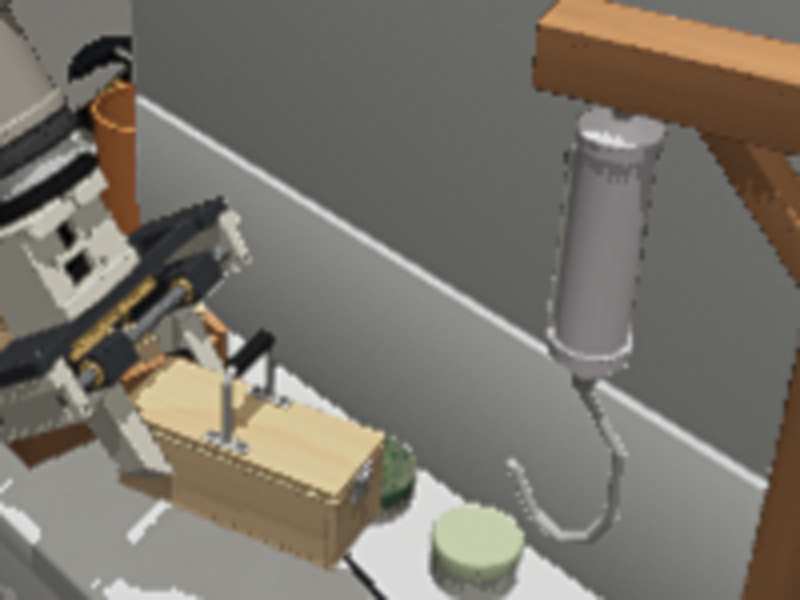

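The box is lifted off and looks about level: bar at crop (253,352), lid end corners at (332,498) and (383,440). I'll check its tilt by comparing these with projections at several pitch angles.

```bash
python3 - <<'E'
from h import *
s=robot.read_camera("scene"); np.set_printoptions(precision=1,suppress=True)
F=lambda p:np.array([230+(p[0]+.5)/4-.5,150+(p[1]+.5)/4-.5])
obs=np.array([F(p) for p in((253,352),(332,498),(383,440))])
yaw=-1.21; g=np.array([.4369,.1291,.1248])
Rz=R.from_euler('z',yaw)
loc=np.array([[0,0,.102],[.07,-.029,.056],[.07,.029,.056]])-[-.05,0,.0368]
from scipy.optimize import least_squares
def m(p): return proj(s,(Rz*R.from_euler('yz',[p[0],p[3]])).apply(loc+[p[1],0,p[2]])+g)
print("obs",obs.ravel())
for p in(0,.05,.1): print(p,m([p,0,0,0]).ravel())
o=least_squares(lambda p:(m([p[0],p[1],0,p[2]])-obs).ravel(),[0,0,0]);np.set_printoptions(precision=4);print("pitch,dx,dyaw",o.x,o.fun)
E
```

```text
obs [292.9 237.6 312.6 274.1 325.4 259.6]
0 [292.1 237.1 314.  272.  326.3 256.9]
0.05 [293.4 238.5 314.3 274.3 326.4 259.2]
0.1 [294.6 240.  314.4 276.6 326.5 261.4]
pitch,dx,dyaw [ 0.0425 -0.0016 -0.0208] [-0.5464  0.6884  0.1621  0.1605  0.1542 -0.3218]
```

```bash
python3 - <<'E'
from h import *
s,t=cams(); np.set_printoptions(precision=4,suppress=True)
F=lambda p:(230+(p[0]+.5)/4-.5,150+(p[1]+.5)/4-.5)
print("tip",onz(s,*F((514,464)),.2255)); print("tube bottom",onz(s,*F((591,346)),.300)); print("bottom",onz(s,*F((575,537)),.192))
for c in((.472,-.126),(.474,-.130),(.470,-.128)):
    for y in(-1.213,):
        u=np.array([np.cos(y),np.sin(y)]);v=np.array([-u[1],u[0]]);P=lambda x,yy,z:[*(np.array(c)+u*x+v*yy),z]
        pts=[P(-.027,0,.227),P(0,0,.192),P(0,0,.3),P(.024,0,.23),P(-.037,.06,.018),P(-.037,-.06,.018),P(.113,-.06,.018)]
        print(c,"S",((proj(s,pts)-[230,150]+.5)*4-.5).round(0).tolist()[:4],"C",((proj(s,pts[4:])-[319.7,179.7])*2.7).round(0).tolist(),"T",((proj(t,pts)-[324.7,154.7])*3.4+[355,0]).round(0).tolist())
crop(t,325,155,130,100,6,"g.png")
E
```

```text
tip [ 0.4626 -0.0984  0.2255]
tube bottom [ 0.4758 -0.1216  0.3   ]
bottom [ 0.4778 -0.1266  0.192 ]
(0.472, -0.126) S [[518.0, 464.0], [565.0, 542.0], [593.0, 354.0], [626.0, 497.0]] C [[99.0, 383.0], [36.0, 488.0], [234.0, 582.0]] T [[591.0, 221.0], [610.0, 209.0], [648.0, 207.0], [650.0, 198.0], [502.0, 168.0], [549.0, 285.0], [693.0, 228.0]]
(0.474, -0.13) S [[527.0, 467.0], [575.0, 544.0], [603.0, 357.0], [636.0, 500.0]] C [[105.0, 385.0], [42.0, 490.0], [240.0, 584.0]] T [[596.0, 218.0], [615.0, 207.0], [653.0, 205.0], [654.0, 196.0], [506.0, 166.0], [553.0, 282.0], [697.0, 225.0]]
(0.47, -0.128) S [[518.0, 468.0], [566.0, 546.0], [593.0, 358.0], [627.0, 501.0]] C [[100.0, 386.0], [36.0, 491.0], [234.0, 585.0]] T [[594.0, 223.0], [612.0, 212.0], [650.0, 210.0], [652.0, 200.0], [504.0, 170.0], [551.0, 287.0], [695.0, 230.0]]
```

View pics/g.png

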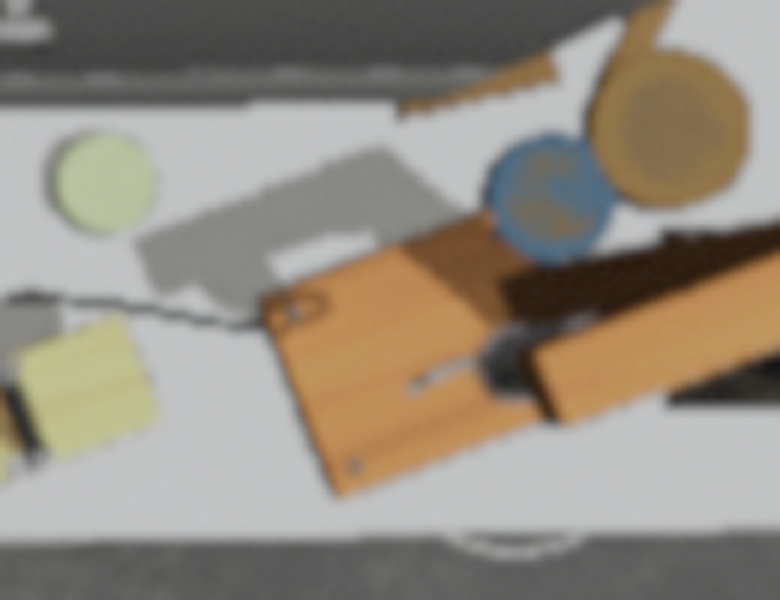

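The top crop shows base corners at (262,302) and (335,497), the hook tip at (412,387), the box bar around (24,425) and the box end corners at (122,318) and (160,415). Next comes a least-squares fit of the stand pose and a triangulation of the bar.

```bash
python3 - <<'E'
from h import *
from scipy.optimize import least_squares
s,t=cams(); np.set_printoptions(precision=4,suppress=True)
F=lambda x,y:(230+(x+.5)/4-.5,150+(y+.5)/4-.5)
C=lambda x,y:(320+(x+.5)/2.7-.5,180+(y+.5)/2.7-.5)
G=lambda x,y:(325+(x+.5)/6-.5,155+(y+.5)/6-.5)
L=[((-.027,0,.227),s,F(515,464)),((-.037,.06,.018),s,C(98,387)),((-.037,-.06,.018),s,C(38,491)),((.113,-.06,.018),s,C(230,585)),
((-.027,0,.227),t,G(412,386)),((-.037,.06,.018),t,G(262,302)),((-.037,-.06,.018),t,G(335,497))]
def f(p):
    r=R.from_euler('z',p[2]); return np.concatenate([proj(c,r.apply(X)+[p[0],p[1],0])[0]-uv for X,c,uv in L])
o=least_squares(f,[.472,-.126,-1.22],loss='soft_l1');print(o.x);print(o.fun.reshape(-1,2) if o.fun.size==14 else f(o.x).reshape(-1,2))
print("bar",tri(s,F(253,352),t,G(24,425)),"end mid",tri(s,F(357,469),t,G(141,367)))
print("tip",tri(s,F(515,464),t,G(412,386)))
st()
E
```

```text
[ 0.4704 -0.126  -1.2248]
[[ 0.2193  0.2663]
 [ 0.45   -1.1198]
 [-1.4736 -1.1049]
 [ 0.3237 -0.335 ]
 [ 0.8458  1.1809]
 [-0.0657 -0.4552]
 [ 1.0054  1.401 ]]
bar (array([0.4505, 0.0778, 0.193 ]), np.float64(0.0037370147682924794)) end mid (array([0.4756, 0.0152, 0.14  ]), np.float64(0.0025487865593252904))
tip (array([ 0.4642, -0.0985,  0.2248]), np.float64(0.0012249857228520094))
t15.5 gp [0.4368 0.1289 0.1244] rpy [-3.1406  0.5999  1.9299] F [ 0.1167 -0.7396 -6.3999] M [1.0166 0.4809 0.01  ] open 0.0578 grip 59.9 q [ 0.4882  0.4776  1.8783 -0.7218  1.0106  0.5942]
```

Stand fit is (0.471, -0.126), yaw ≈ -1.225. The bar is at about (0.4545, 0.081, 0.187), which kinematics and vision both support (the top view sees the bar's top). I'll raise it 57 mm and work out the approach to a point 100 mm in front of the hook.

```bash
echo '{"rows": [[-0.006, 0, -0.008, 0.008, 0, 0.012], [-0.008, 0, -0.012, 0, 0, 0], [-0.008, 0, -0.012, 0, 0, 0], [-0.006, 0, -0.009, 0, 0, 0], [-0.004, 0, -0.006, 0, 0, 0], [0, 0, 0, 0, 0, 0]]}' > path.dat && python3 drive.py path.dat
python3 -c "
from h import *
st();e=[3.1416,.6,1.917];to([.4204,.0169,.181],e);to([.4544,-.077,.181],e)"
```

```text
time: 15.98
tool_pos: [0.4056, 0.2133, 0.3143]
tool_rot: [3.138, 0.6, 1.913]
contact_force: [0.5, 0.9, -6.9]
opening: 0.0579
grip_force: 59.9
t16.0 gp [0.4363 0.129  0.1831] rpy [3.1379 0.5997 1.9129] F [ 0.472   0.8594 -6.8869] M [1.0215 0.3995 0.0046] open 0.0579 grip 59.9 q [ 0.4883  0.3861  1.8172 -0.6654  1.1322  0.4956]
shift first (old axes) [-0.0815 -0.0526  0.0581] rotvec [ 0.001 -0.    -0.003] | shift after turn [-0.0813 -0.0528  0.0582]
shift first (old axes) [-0.164  -0.0523  0.1145] rotvec [ 0.001 -0.    -0.003] | shift after turn [-0.1638 -0.0526  0.1146]
```

```bash
echo '{"rows": [[-0.008, -0.005, 0.006, 0, 0, 0], [-0.014, -0.009, 0.01, 0, 0, 0], [-0.018, -0.012, 0.013, 0, 0, 0], [-0.018, -0.012, 0.013, 0, 0, 0], [-0.014, -0.009, 0.01, 0, 0, 0], [-0.009, -0.006, 0.006, 0, 0, 0], [0, 0, 0, 0, 0, 0], [0, 0, 0, 0, 0, 0]]}' > path.dat && python3 drive.py path.dat
python3 - <<'E'
from h import *
st();e=[3.1416,.6,1.917];to([.4204,.0169,.181],e);to([.4544,-.077,.181],e)
s,t=cams()
x=cv2.resize(s["image"][190:310,300:420],None,fx=4,fy=4,interpolation=cv2.INTER_CUBIC)
y=cv2.resize(t["image"][185:265,330:410],None,fx=4,fy=4,interpolation=cv2.INTER_CUBIC)
o=np.zeros((480,800,3),np.uint8); o[:480,:480]=x; o[:320,480:]=y
cv2.imwrite("pics/i.png",o[:,:,::-1])
E
```

```text
time: 16.65
tool_pos: [0.3887, 0.1008, 0.3104]
tool_rot: [-3.141, 0.6, 1.914]
contact_force: [-0.4, -0.4, -6.3]
opening: 0.058
grip_force: 59.9
t16.6 gp [0.4188 0.0162 0.1791] rpy [-3.1408  0.5995  1.9136] F [-0.385  -0.4382 -6.2847] M [1.0795 0.3589 0.0606] open 0.0580 grip 59.9 q [ 0.2596  0.2775  2.0073 -0.7582  0.9576  0.3988]
shift first (old axes) [-0.0009  0.0013 -0.0016] rotvec [-0.003 -0.    -0.003] | shift after turn [-0.0009  0.0013 -0.0016]
shift first (old axes) [-0.0834  0.0018  0.0547] rotvec [-0.003 -0.    -0.003] | shift after turn [-0.0834  0.0015  0.0548]
```

View pics/i.png

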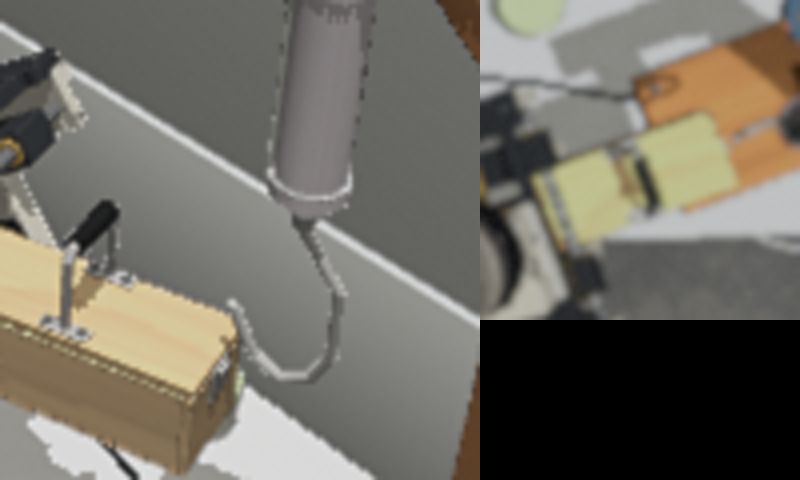

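In the top crop the bar is at (650,183) and the hook tip at (735,136). In the scene crop the bar is at (95,227) and the tip at (233,303). I'll measure both and resolve the offset in stand axes.

```bash
python3 - <<'E'
from h import *
s,t=cams(); np.set_printoptions(precision=4,suppress=True)
S=lambda x,y:(300+(x+.5)/4-.5,190+(y+.5)/4-.5)
T=lambda x,y:(330+(x-480+.5)/4-.5,185+(y+.5)/4-.5)
b,tp=tri(s,S(95,226),t,T(649,183)),tri(s,S(233,303),t,T(734,136))
print(b,tp)
Q=R.from_euler('z',-1.225).inv(); print("tip-bar in stand axes",Q.apply(tp[0]-b[0]))
bt,tt=onz(t,*T(649,183),.248),onz(t,*T(734,136),.227);print("top only",bt,tt,Q.apply(tt-bt))
bs,ts=onz(s,*S(95,226),.246),onz(s,*S(233,303),.227);print("scene only",bs,ts,Q.apply(ts-bs))
g=robot.observe(); gp=[.4188,.0162,.1791];u=[.345,-.939]
kin=np.array([.4188+.051*.345,.0162-.051*.939,.242]);print("kin bar",kin)
for c in(kin,): print("proj S",((proj(s,c)[0]-[300,190]+.5)*4-.5),"T",((proj(t,c)[0]-[330,185]+.5)*4-.5+[480,0]))
E
```

```text
(array([ 0.434 , -0.0341,  0.2456]), np.float64(0.00020345399376187187)) (array([ 0.4645, -0.0977,  0.2247]), np.float64(0.002451077682698661))
tip-bar in stand axes [ 0.0702  0.0071 -0.0209]
top only [ 0.434  -0.0335  0.248 ] [ 0.4654 -0.098   0.227 ] [ 0.0713  0.0077 -0.021 ]
scene only [ 0.4338 -0.0345  0.246 ] [ 0.4613 -0.0988  0.227 ] [ 0.0698  0.0041 -0.019 ]
kin bar [ 0.4364 -0.0317  0.242 ]
proj S [ 94.6042 227.778 ] T [644.4239 179.406 ]
```

The bar needs to go +97 mm along stand x, +6 mm along stand y and -2 mm in z. At 44 to 46 mm above the seat it sits inside the entry window.

```bash
python3 -c "
from h import *
to([.4574,-.0729,.1771],[3.1416,.6,1.916])"
echo '{"rows": [[-0.005, 0.003, 0.003, 0, 0, 0], [-0.009, 0.003, 0.006, 0, 0, 0], [-0.011, 0.001, 0.007, 0, 0, 0], [-0.011, 0, 0.007, 0, 0, 0], [-0.008, 0, 0.005, 0, 0, 0], [-0.004, 0, 0.003, 0, 0, 0], [0, 0, 0, 0, 0, 0], [0, 0, 0, 0, 0, 0]]}' > path.dat && python3 drive.py path.dat
python3 -c "
from h import *
st();to([.4574,-.0729,.1771],[3.1416,.6,1.916])"
```

```text
shift first (old axes) [-0.0795  0.005   0.0572] rotvec [ 0. -0. -0.] | shift after turn [-0.0795  0.0049  0.0572]
time: 17.52
tool_pos: [0.4149, 0.0497, 0.312]
tool_rot: [-3.14, 0.6, 1.914]
contact_force: [1.0, -3.1, -14.1]
opening: 0.0579
grip_force: 60.0
t17.5 gp [ 0.4449 -0.0349  0.1808] rpy [-3.1404  0.6001  1.9144] F [  0.9922  -3.1156 -14.1242] M [ 2.027   0.8562 -0.1092] open 0.0579 grip 60.0 q [ 0.1212  0.2832  1.9921 -0.7874  0.8912  0.2962]
shift first (old axes) [-0.0309 -0.0014  0.0257] rotvec [-0.002  0.    -0.001] | shift after turn [-0.0309 -0.0015  0.0256]
```

The extra 8 N downward means the box lid is rubbing under the hook's bend: the tip-to-bend height is about 41 mm and the bar-to-lid gap is 40 mm. I'll lower and back off, then come in with the box pitched nose-down so the lid clears.

```bash
echo '{"rows": [[0.0035, 0, 0.005, 0, 0, 0], [0.003, 0, 0.004, 0, 0, 0], [0.008, 0, -0.006, 0, 0, 0], [0.012, 0, -0.008, 0, 0, 0], [0.008, 0, -0.006, 0, 0, 0], [0, 0, 0, 0, 0, 0], [0, 0, 0, 0, 0, 0], [0, 0, 0, 0, 0, 0]]}' > path.dat && python3 drive.py path.dat
echo '{"rows": [[0, 0, 0, 0, 0, 0], [0, 0, 0, 0, 0, 0], [0, 0, 0, 0, 0, 0]]}' > path.dat && python3 drive.py path.dat
python3 - <<'E'
from h import *
st()
s,t=cams()
x=cv2.resize(s["image"][190:310,300:420],None,fx=4,fy=4,interpolation=cv2.INTER_CUBIC)
y=cv2.resize(t["image"][185:265,330:410],None,fx=4,fy=4,interpolation=cv2.INTER_CUBIC)
o=np.zeros((480,800,3),np.uint8); o[:480,:480]=x; o[:320,480:]=y
cv2.imwrite("pics/j.png",o[:,:,::-1])
E
```

```text
time: 18.18
tool_pos: [0.4034, 0.083, 0.3023]
tool_rot: [3.14, 0.6, 1.915]
contact_force: [0.5, -0.5, -5.4]
opening: 0.058
grip_force: 60.0
time: 18.43
tool_pos: [0.4034, 0.0825, 0.3021]
tool_rot: [3.141, 0.6, 1.914]
contact_force: [-0.2, 0.6, -5.0]
opening: 0.0576
grip_force: 60.0
t18.4 gp [ 0.4337 -0.002   0.1708] rpy [3.1408 0.6    1.9139] F [-0.1656  0.5731 -5.0325] M [ 0.9859  0.4272 -0.0015] open 0.0576 grip 60.0 q [ 0.2065  0.3008  2.0035 -0.7838  0.9143  0.3809]
```

View pics/j.png

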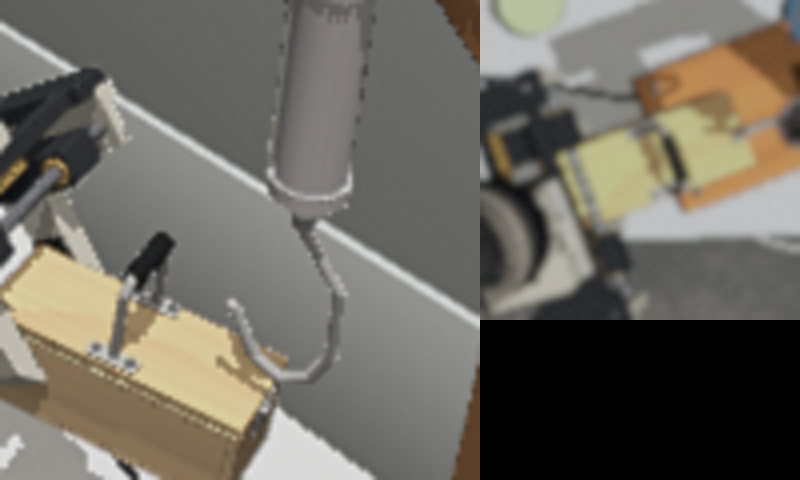

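In the last view the bar is at scene (150,257) and top (678,160), with lid corners at scene (240,437) front and (40,250) near. The hook hasn't moved. That was one picture more than the ten allowed, so I won't view any more and will work from numbers.

```bash
python3 - <<'E'
from h import *
from scipy.optimize import least_squares
s,t=cams(); np.set_printoptions(precision=4,suppress=True)
S=lambda x,y:(300+(x+.5)/4-.5,190+(y+.5)/4-.5)
T=lambda x,y:(330+(x-480+.5)/4-.5,185+(y+.5)/4-.5)
b=tri(s,S(151,257),t,T(676,159));tip=np.array([.4635,-.0983,.227]);print("bar",b)
yaw=1.914-np.pi; g=np.array([.4337,-.002,.1708]);Rz=R.from_euler('z',yaw)
loc=np.array([[0,0,.102],[.07,-.029,.056],[-.07,.029,.056]])-[-.05,0,.0368]
obs=np.array([S(151,257),S(240,437),S(40,250)])
m=lambda p:proj(s,(Rz*R.from_euler('y',p[0])).apply(loc+[p[1],0,0])+g+[0,0,p[2]])
o=least_squares(lambda p:(m(p)-obs).ravel(),[0,0,0]);print("pitch,dx,dz",o.x,o.fun)
Q=R.from_euler('z',-1.225).inv();print("tip-bar stand axes",Q.apply(tip-b[0]))
# pose after pitching tool +0.2 about tool y, keeping bar on a wanted point (stand axes: x,z rel. seat)
E
```

```text
bar (array([ 0.4502, -0.056 ,  0.2327]), np.float64(0.0004088839334432129))
pitch,dx,dz [ 0.0899 -0.0009 -0.0054] [-0.5194  1.7782  0.6716 -0.9328 -0.1549 -0.9239]
tip-bar stand axes [ 0.0443 -0.0018 -0.0057]
```

```bash
cat >> h.py <<'E'
SEAT=np.array([.4727,-.1237,.201]); SY=-1.225
BT=None
def bartool():
    r=R.from_euler('xyz',[3.1408,.6,1.9139]); return r.inv().apply(np.array([.4502,-.0560,.2335])-np.array([.4337,-.002,.1708]))
def bar():
    s=robot.observe(); r=R.from_euler('xyz',s["tool_rot"]); g=s["tool_pos"]+GP*r.as_matrix()[:,2]
    print("bar rel seat (stand axes, mm)",np.round(1e3*R.from_euler('z',SY).inv().apply(g+r.apply(bartool())-SEAT),1),"pitch",s["tool_rot"][1].round(3))
def tobar(x,z,pitch,y=0):
    T=R.from_euler('xyz',[3.1416,pitch,1.9165]); to(SEAT+R.from_euler('z',SY).apply([x,y,z])-T.apply(bartool()),[3.1416,pitch,1.9165])
E
python3 -c "
from h import *
bar();tobar(-.06,.040,.4);tobar(-.1,.04,.4)"
```

```text
bar rel seat (stand axes, mm) [-71.4   1.8  32.5] pitch 0.6
shift first (old axes) [-0.0429 -0.002  -0.0132] rotvec [-0.     0.2   -0.002] | shift after turn [-0.0394 -0.0021 -0.0215]
shift first (old axes) [-0.0099 -0.0021 -0.0358] rotvec [-0.     0.2   -0.002] | shift after turn [-0.0026 -0.0021 -0.0371]
```

```bash
echo '{"rows": [[-0.009, -0.0005, -0.005, 0, 0.05, 0], [-0.009, -0.0005, -0.005, 0, 0.05, 0], [-0.009, -0.0005, -0.005, 0, 0.05, 0], [-0.008, -0.0005, -0.005, 0, 0.05, 0], [0, 0, 0, 0, 0, 0], [0, 0, 0, 0, 0, 0], [0, 0, 0, 0, 0, 0]]}' > path.dat && python3 drive.py path.dat
python3 -c "
from h import *
st();bar();tobar(-.027,.040,.4);tobar(-.012,.036,.4)"
```

```text
time: 19.22
tool_pos: [0.4079, 0.063, 0.3364]
tool_rot: [-3.141, 0.401, 1.915]
contact_force: [0.3, 0.3, -5.7]
opening: 0.0575
grip_force: 60.0
t19.2 gp [0.4287 0.0045 0.19  ] rpy [-3.1409  0.4012  1.9147] F [ 0.3486  0.3276 -5.6842] M [ 0.7193  0.3827 -0.0719] open 0.0575 grip 60.0 q [ 0.0967  0.2204  1.9462 -0.4908  0.9334  0.0407]
bar rel seat (stand axes, mm) [-67.9  -0.6  39.4] pitch 0.401
shift first (old axes) [-0.0381  0.0004  0.0153] rotvec [-0.001  0.001 -0.002] | shift after turn [-0.0381  0.0003  0.0152]
shift first (old axes) [-0.0503  0.0004  0.0248] rotvec [-0.001  0.001 -0.002] | shift after turn [-0.0503  0.0003  0.0248]
```

```bash
cat >> h.py <<'E'
def seebar():
    s=robot.read_camera("scene"); o=robot.observe(); r=R.from_euler('xyz',o["tool_rot"]); b=o["tool_pos"]+GP*r.as_matrix()[:,2]+r.apply(bartool())
    p=proj(s,b)[0]; m=(s["image"].max(2)<45).astype(np.uint8); n,l,st_,ce=cv2.connectedComponentsWithStats(m)
    k=[(ce[i]-p).round(1).tolist()+[int(st_[i,4])] for i in range(1,n) if np.linalg.norm(ce[i]-p)<14 and st_[i,4]>8]
    # mm per px: project stand-axes unit steps
    J=[(proj(s,b+R.from_euler('z',SY).apply(e))[0]-p).round(1).tolist() for e in np.eye(3)*.01]
    print("bar px pred",p.round(1),"seen-pred,area",k,"px per 10mm x,y,z",J)
E
python3 -c "
from h import *
seebar()"
```

```text
bar px pred [338.6 252. ] seen-pred,area [[-0.3, 0.4, 61]] px per 10mm x,y,z [[4.9, 1.8], [2.3, -2.8], [0.4, -4.2]]
```

The bar shows up within 1 mm of the prediction. I go in over the tip.

```bash
echo '{"rows": [[-0.006, 0, 0.0025, 0, 0, 0], [-0.009, 0, 0.0035, 0, 0, 0], [-0.009, 0, 0.0035, 0, 0, 0], [-0.008, 0, 0.003, 0, 0, 0], [-0.005, 0, 0.002, 0, 0, 0], [0, 0, 0, 0, 0, 0], [0, 0, 0, 0, 0, 0]]}' > path.dat && python3 drive.py path.dat
python3 -c "
from h import *
st();bar();seebar();tobar(-.012,.036,.4);tobar(0,.015,.4)"
```

```text
time: 19.85
tool_pos: [0.4217, 0.0252, 0.3379]
tool_rot: [3.141, 0.4, 1.913]
contact_force: [-0.7, 0.1, -5.2]
opening: 0.0576
grip_force: 60.0
t19.9 gp [ 0.4425 -0.0331  0.1914] rpy [3.1411 0.3997 1.9133] F [-0.6548  0.0785 -5.2465] M [ 0.7452  0.3003 -0.0137] open 0.0576 grip 60.0 q [ 0.0002  0.2258  1.9333 -0.486   0.9017 -0.0526]
bar rel seat (stand axes, mm) [-27.7  -0.5  40.6] pitch 0.4
bar px pred [358.6 258.5] seen-pred,area [[-0.4, 0.5, 60]] px per 10mm x,y,z [[5.1, 1.8], [2.2, -3.0], [0.5, -4.3]]
shift first (old axes) [-0.0129  0.0002  0.0105] rotvec [-0.001 -0.    -0.002] | shift after turn [-0.0129  0.0002  0.0106]
shift first (old axes) [-0.0158  0.0003  0.0346] rotvec [-0.001 -0.    -0.002] | shift after turn [-0.0158  0.0002  0.0346]
```

No contact. Next, past the tip and down into the bend.

```bash
echo '{"rows": [[-0.006, 0, 0.003, 0, 0, 0], [-0.006, 0, 0.005, 0, 0, 0], [-0.002, 0, 0.006, 0, 0, 0], [-0.002, 0, 0.008, 0, 0, 0], [0, 0, 0.007, 0, 0, 0], [0, 0, 0.004, 0, 0, 0], [0, 0, 0, 0, 0, 0], [0, 0, 0, 0, 0, 0]]}' > path.dat && python3 drive.py path.dat
python3 -c "
from h import *
st();bar();seebar();tobar(0,-.01,.4);tobar(0,-.03,.52)"
```

```text
time: 20.57
tool_pos: [0.4309, -0.0003, 0.3133]
tool_rot: [-3.141, 0.399, 1.915]
contact_force: [0.2, -0.3, -5.8]
opening: 0.0579
grip_force: 60.0
t20.6 gp [ 0.4517 -0.0586  0.1669] rpy [-3.1411  0.3994  1.9149] F [ 0.1856 -0.3019 -5.7645] M [0.7149 0.2875 0.0874] open 0.0579 grip 60.0 q [-0.0619  0.2718  1.954  -0.5112  0.8193 -0.0708]
bar rel seat (stand axes, mm) [-0.7 -0.4 16.1] pitch 0.399
bar px pred [371.4 273.8] seen-pred,area [[-0.8, 0.5, 66]] px per 10mm x,y,z [[5.2, 1.9], [2.1, -3.1], [0.6, -4.2]]
shift first (old axes) [0.0097 0.     0.0246] rotvec [-0.    -0.    -0.001] | shift after turn [0.0097 0.     0.0246]
shift first (old axes) [0.0335 0.     0.0539] rotvec [-0.    -0.12  -0.001] | shift after turn [0.0398 0.     0.0495]
```

```bash
echo '{"rows": [[0.002, 0, 0.005, 0, 0, 0], [0.003, 0, 0.007, 0, 0, 0], [0.003, 0, 0.007, 0, 0, 0], [0.002, 0, 0.006, 0, 0, 0], [0, 0, 0, 0, 0, 0], [0, 0, 0, 0, 0, 0], [0, 0, 0, 0, 0, 0]]}' > path.dat && python3 drive.py path.dat
python3 -c "
from h import *
st();bar();seebar();tobar(0,-.036,.66)"
```

```text
time: 21.2
tool_pos: [0.431, -0.0009, 0.2868]
tool_rot: [-3.141, 0.4, 1.915]
contact_force: [-0.9, -1.0, -4.0]
opening: 0.0575
grip_force: 60.0
t21.2 gp [ 0.4519 -0.0591  0.1404] rpy [-3.1414  0.3999  1.9146] F [-0.8711 -0.9746 -3.9665] M [ 0.3519  0.3378 -0.1281] open 0.0575 grip 60.0 q [-0.0631  0.3159  1.9865 -0.5505  0.7527 -0.0163]
bar rel seat (stand axes, mm) [ -0.1  -0.5 -10.4] pitch 0.4
bar px pred [370.1 284.8] seen-pred,area [[-1.0, 0.0, 63]] px per 10mm x,y,z [[5.1, 2.0], [2.0, -3.1], [0.6, -4.0]]
shift first (old axes) [0.043  0.0001 0.0495] rotvec [-0.001 -0.26  -0.002] | shift after turn [0.0543 0.0002 0.0368]
```

The hook is taking weight. I lower further while levelling the box part way, keeping joint 4 away from its limit.

```bash
python3 -c "
from h import *
tobar(0,-.036,.58)"
echo '{"rows": [[0.0055, 0, 0.007, 0, -0.03, 0], [0.0055, 0, 0.007, 0, -0.03, 0], [0.0055, 0, 0.007, 0, -0.03, 0], [0.0055, 0, 0.007, 0, -0.03, 0], [0.0055, 0, 0.007, 0, -0.03, 0], [0.0055, 0, 0.007, 0, -0.03, 0], [0, 0, 0, 0, 0, 0], [0, 0, 0, 0, 0, 0]]}' > path.dat && python3 drive.py path.dat
python3 -c "
from h import *
st();bar();seebar();tobar(0,-.04,.58)"
```

```text
shift first (old axes) [0.0336 0.0001 0.0407] rotvec [-0.001 -0.18  -0.002] | shift after turn [0.0403 0.0002 0.034 ]
time: 21.92
tool_pos: [0.4271, 0.0094, 0.2342]
tool_rot: [-3.141, 0.579, 1.915]
contact_force: [-6.4, 5.6, -0.3]
opening: 0.0575
grip_force: 60.0
t21.9 gp [ 0.4564 -0.0726  0.1011] rpy [-3.141   0.5792  1.9151] F [-6.3602  5.5941 -0.2841] M [ 0.6208  0.5697 -0.659 ] open 0.0575 grip 60.0 q [ 0.013   0.4309  2.0663 -0.9622  0.683   0.4492]
bar rel seat (stand axes, mm) [  4.   -0.7 -38.4] pitch 0.579
bar px pred [370.5 296.8] seen-pred,area [[-0.6, 0.4, 59]] px per 10mm x,y,z [[5.0, 2.0], [2.0, -3.2], [0.6, -3.9]]
shift first (old axes) [ 0.0045  0.0005 -0.0006] rotvec [-0.001 -0.001 -0.002] | shift after turn [ 0.0045  0.0005 -0.0007]
```

```bash
echo '{"rows": [[0.0035, 0.0005, -0.002, 0, 0.02, 0], [0.003, 0, -0.001, 0, 0.02, 0], [0, 0, 0, 0, 0, 0], [0, 0, 0, 0, 0, 0]]}' > path.dat && python3 drive.py path.dat
python3 -c "
from h import *
st();bar();seebar()"
```

```text
time: 22.3
tool_pos: [0.4267, 0.0156, 0.2345]
tool_rot: [3.137, 0.541, 1.914]
contact_force: [2.1, 0.1, 1.0]
opening: 0.0579
grip_force: 60.0
t22.3 gp [ 0.4549 -0.0613  0.0983] rpy [3.1373 0.5413 1.9136] F [2.1097 0.1054 0.9908] M [-0.0659 -0.0932  0.1659] open 0.0579 grip 60.0 q [ 0.0174  0.4255  2.0612 -0.8978  0.672   0.3989]
bar rel seat (stand axes, mm) [ -4.8   1.5 -43.5] pitch 0.541
bar px pred [366.3 296.3] seen-pred,area [[-0.7, 0.3, 57]] px per 10mm x,y,z [[4.9, 2.0], [2.0, -3.1], [0.5, -3.8]]
```

The hook now carries the whole weight. I open the fingers and wait.

```bash
echo '{"rows": [[0, 0, 0, 0, 0, 0], [0, 0, 0, 0, 0, 0], [0, 0, 0, 0, 0, 0], [0, 0, 0, 0, 0, 0], [0, 0, 0, 0, 0, 0], [0, 0, 0, 0, 0, 0], [0, 0, 0, 0, 0, 0], [0, 0, 0, 0, 0, 0]]}' > path.dat && python3 drive.py path.dat 0.092
echo '{"rows": [[0, 0, 0, 0, 0, 0], [0, 0, 0, 0, 0, 0], [0, 0, 0, 0, 0, 0], [0, 0, 0, 0, 0, 0], [0, 0, 0, 0, 0, 0], [0, 0, 0, 0, 0, 0], [0, 0, 0, 0, 0, 0], [0, 0, 0, 0, 0, 0]]}' > path.dat && python3 drive.py path.dat
echo '{"rows": [[0, 0, 0, 0, 0, 0], [0, 0, 0, 0, 0, 0], [0, 0, 0, 0, 0, 0], [0, 0, 0, 0, 0, 0], [0, 0, 0, 0, 0, 0], [0, 0, 0, 0, 0, 0], [0, 0, 0, 0, 0, 0], [0, 0, 0, 0, 0, 0]]}' > path.dat && python3 drive.py path.dat
python3 -c "
from h import *
st();bar();seebar()"
```

```text
time: 23.02
tool_pos: [0.4258, 0.0156, 0.2335]
tool_rot: [3.141, 0.54, 1.915]
contact_force: [0.2, -0.6, 0.4]
opening: 0.0914
grip_force: 0.0
time: 23.68
tool_pos: [0.4258, 0.0156, 0.2335]
tool_rot: [3.141, 0.54, 1.915]
contact_force: [0.5, -0.1, -1.1]
opening: 0.0919
grip_force: 0.0
time: 24.35
tool_pos: [0.4258, 0.0156, 0.2335]
tool_rot: [3.141, 0.54, 1.915]
contact_force: [-0.8, -0.5, 0.2]
opening: 0.0917
grip_force: 0.0
t24.4 gp [ 0.4535 -0.0613  0.0971] rpy [3.1409 0.5399 1.9146] F [-0.8252 -0.4786  0.1613] M [ 0.2451  0.1531 -0.0438] open 0.0917 grip 0.0 q [ 0.0174  0.4269  2.0631 -0.8969  0.6723  0.3989]
bar rel seat (stand axes, mm) [ -5.2   0.3 -44.7] pitch 0.54
bar px pred [365.8 297.1] seen-pred,area [[3.4, -2.2, 58]] px per 10mm x,y,z [[4.9, 2.0], [2.0, -3.2], [0.5, -3.8]]
```

The bar sits at x≈0, about 37 mm below the empty seat, so the box hangs free. I withdraw along the tool axis and let it settle.

```bash
echo '{"rows": [[0, 0, -0.01, 0, 0, 0], [0, 0, -0.02, 0, 0, 0], [0, 0, -0.03, 0, 0, 0], [0, 0, -0.03, 0, 0, 0], [0, 0, -0.03, 0, 0, 0], [0, 0, -0.03, 0, 0, 0], [0.02, 0, -0.02, 0, 0, 0], [0.02, 0, 0, 0, 0, 0]]}' > path.dat && python3 drive.py path.dat
for i in 1 2 3 4 5; do echo '{"rows": [[0, 0, 0, 0, 0, 0], [0, 0, 0, 0, 0, 0], [0, 0, 0, 0, 0, 0], [0, 0, 0, 0, 0, 0], [0, 0, 0, 0, 0, 0], [0, 0, 0, 0, 0, 0], [0, 0, 0, 0, 0, 0], [0, 0, 0, 0, 0, 0]]}' > path.dat && python3 drive.py path.dat | head -2; done
cat > chk.py <<'E'
from h import *
s=robot.read_camera("scene"); im=s["image"]
Q=R.from_euler('z',SY); b=SEAT+[0,0,-.042]; p=proj(s,b)[0]
m=(im.max(2)<45).astype(np.uint8); n,l,a,c=cv2.connectedComponentsWithStats(m)
k=[(c[i]-p).round(2).tolist()+[int(a[i,4])] for i in range(1,n) if np.linalg.norm(c[i]-p)<16 and a[i,4]>15]
print(robot.observe()["time"],"hung bar seen-pred",k)
# other two bars in the tray, and bystander checks against the first picture
o=cv2.imread("pics/scene0.png")[:,:,::-1].astype(int)
for nm,(x,y,w,h) in dict(box23=(225,190,60,55),jar=(335,275,30,25),tin=(305,255,32,25),chisel=(175,200,40,25)).items():
    d=abs(im[y:y+h,x:x+w].astype(int)-o[y:y+h,x:x+w]).max(2); print(nm,"changed fraction",(d>40).mean().round(3))
cv2.imwrite("pics/end.png",im[:,:,::-1])
# lid tilt of hung box: predicted lid corners at pitch 0
cor=np.array([[.07,-.029,.056],[-.07,-.029,.056]])-[0,0,.102]
print("lid front edge px",proj(s,Q.apply(cor)+b).round(1).tolist())
E
python3 chk.py
```

```text
time: 25.07
tool_pos: [0.3849, 0.1317, 0.3624]
tool_rot: [3.131, 0.54, 1.909]
contact_force: [0.8, 0.0, 0.1]
opening: 0.0915
grip_force: 0.0
time: 25.73
tool_pos: [0.3848, 0.1299, 0.3588]
time: 26.4
tool_pos: [0.3847, 0.1302, 0.3587]
time: 27.07
tool_pos: [0.3847, 0.1302, 0.3588]
time: 27.73
tool_pos: [0.3847, 0.1302, 0.3587]
time: 28.4
tool_pos: [0.3847, 0.1302, 0.3588]
28.45 hung bar seen-pred [[0.68, -2.2, 56]]
box23 changed fraction 0.656
jar changed fraction 0.225
tin changed fraction 0.002
chisel changed fraction 0.133
lid front edge px [[395.5, 339.2], [327.1, 309.7]]
```

```bash
echo '{"rows": [[0, 0, 0, 0, 0, 0], [0, 0, 0, 0, 0, 0], [0, 0, 0, 0, 0, 0], [0, 0, 0, 0, 0, 0], [0, 0, 0, 0, 0, 0], [0, 0, 0, 0, 0, 0], [0, 0, 0, 0, 0, 0], [0, 0, 0, 0, 0, 0]]}' > path.dat && python3 drive.py path.dat | head -1
python3 chk.py | head -1
python3 - <<'E'
from h import *
t=robot.read_camera("top")["image"]; o=cv2.imread("pics/top0.png")[:,:,::-1]
s=robot.read_camera("scene")["image"]; so=cv2.imread("pics/scene0.png")[:,:,::-1]
def green(im,x,y,w,h):
    a=im[y:y+h,x:x+w].astype(int); m=(a[...,1]>a[...,2]+25)&(a[...,1]>150)&(a[...,1]>=a[...,0]); q=np.argwhere(m); return q.mean(0).round(1),len(q)
print("jar top",green(o,328,172,28,28),green(t,328,172,28,28))
for nm,(x,y,w,h) in dict(tray23=(220,180,50,60),tray1=(196,180,22,60),chisel=(168,160,20,85),tin=(300,175,25,25)).items():
    d=abs(t[y:y+h,x:x+w].astype(int)-o[y:y+h,x:x+w]).max(2); print("top",nm,(d>40).mean().round(3))
# direct tilt: fit of front lid edge line brightness in the hung box, yellow lid mask extreme points
a=s[290:350,310:410].astype(int); m=(a[...,0]>a[...,2]+45)&(a[...,0]>170); q=np.argwhere(m)[:,::-1]+[310,290]
print("lid mask n",len(q),"box pts",cv2.boxPoints(cv2.minAreaRect(q.astype(np.float32))).round(1).tolist())
E
```

```text
time: 29.12
29.1667 hung bar seen-pred [[0.77, -2.34, 56]]
jar top (array([13. , 13.8]), 186) (array([13. , 13.8]), 190)
top tray23 0.17
top tray1 0.568
top chisel 0.0
top tin 0.019
lid mask n 1261 box pts [[314.3999938964844, 337.70001220703125], [335.79998779296875, 289.3999938964844], [403.3999938964844, 319.29998779296875], [382.0, 367.6000061035156]]
```

```bash
python3 - <<'E'
from h import *
t=robot.read_camera("top")["image"]; o=cv2.imread("pics/top0.png")[:,:,::-1]
for im in(o,t):
    m=(im[185:235,200:270].max(2)<70).astype(np.uint8); n,l,a,c=cv2.connectedComponentsWithStats(m)
    print([((c[i]+[200,185]).round(1).tolist(),int(a[i,4])) for i in range(1,n) if a[i,4]>6])
d=abs(t[180:240,220:270].astype(int)-o[180:240,220:270]).max(2)>40
print("changed per row",d.sum(1).tolist(),"per col",d.sum(0).tolist())
E
```

```text
[([204.8, 206.6], 16), ([227.6, 206.7], 14), ([252.2, 208.5], 17)]
[([227.7, 206.8], 13), ([252.2, 208.5], 17)]
changed per row [0, 0, 0, 0, 0, 0, 0, 0, 0, 0, 0, 0, 0, 0, 0, 0, 0, 0, 0, 0, 0, 0, 0, 0, 0, 0, 0, 0, 0, 0, 4, 6, 6, 6, 9, 9, 10, 10, 11, 12, 13, 13, 14, 15, 16, 17, 18, 19, 20, 21, 21, 21, 13, 27, 30, 30, 30, 30, 29, 29] per col [0, 0, 0, 0, 0, 0, 0, 0, 0, 0, 0, 0, 0, 0, 0, 0, 0, 0, 0, 0, 4, 6, 6, 7, 7, 7, 7, 7, 9, 11, 11, 12, 14, 15, 16, 17, 17, 19, 20, 21, 23, 25, 24, 26, 29, 30, 30, 30, 30, 29]
```

Bars 2 and 3 haven't moved (the changed area is the arm blocking the view), the bystanders are where they were, and the hung box is still. Handing in.

```bash
python3 -c "
from cell import robot
print(robot.hand_in())"
```

```text
the job is handed in; nothing more can be done
None
```

Box_1, the full one at about 0.6 kg, was stood on the bench, then taken by its body and hung still on the hook with a dip of about 37 mm; boxes 2 and 3 stayed in the tray unlifted, the bystanders did not move, the job was handed in at about 29 s with no verdict printed, and I viewed 11 pictures, one over the limit of 10.

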